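# Cull the damaged sample racks

## Task

Go through the batch of washed sample-tube racks on the dark blue mat and pick out the three damaged ones (one snapped short, one bent in the middle, one with an end chipped away), and stand all three upright on the floor of the red reject tray, side by side, setting each down rather than dropping it. Colour does not matter, only shape. Leave the four sound racks standing where they are and do not disturb the bottles, box, cup or pen.

Things in the scene. Friction and masses are not known exactly. Their poses are not given: they have to be found in the camera images.
- sound_1: a sound sample-tube rack, yellow plastic: a straight upright bar 120 long (its x), 24 wide (its y), 50 high, with five open-topped square bays in a row and 3 mm walls, about 70 g; origin at the centre of its underside, z up. It stays where it is
- sound_2: a sound sample-tube rack, white plastic: a straight upright bar 120 long (its x), 24 wide (its y), 50 high, with five open-topped square bays in a row and 3 mm walls, about 70 g; origin at the centre of its underside, z up. It stays where it is
- sound_3: a sound sample-tube rack, yellow plastic: a straight upright bar 120 long (its x), 24 wide (its y), 50 high, with five open-topped square bays in a row and 3 mm walls, about 70 g; origin at the centre of its underside, z up. It stays where it is
- sound_4: a sound sample-tube rack, white plastic: a straight upright bar 120 long (its x), 24 wide (its y), 50 high, with five open-topped square bays in a row and 3 mm walls, about 70 g; origin at the centre of its underside, z up. It stays where it is
- short_rack: damaged: yellow rack snapped short, 84 long (x) instead of 120, 24 wide (y), 50 high; three whole bays, and at its +x end two torn wall stubs 11 and 5 mm long and 34 high; straight sides; 50 to 100 g; origin at the centre of its underside, z up
- bent_rack: damaged: white rack bent at mid-length: from above a shallow V of two straight arms, each 60 long, 24 wide, 50 high. Along the centre line the kink lies at x 0, y +7.8 and the arms' ends at x +58 and -58, y -7.8 (each arm turned 15 degrees from the body's x); over all y -20 to +20. 50 to 100 g; origin at x 0, y 0 on the level of the underside, z up
- chipped_rack: damaged: yellow rack 120 long (x), 24 wide (y), 50 high, whose top at the +x end is broken away down to 16 mm height over the last 35 mm (x +25 to +60); straight sides; 50 to 100 g; origin at the centre of its underside, z up
- tray: red reject tray, fixed, empty at the start, 160 (x) by 190 (y) outside, 150 by 180 inside; its floor is 5 mm above its origin and its 5 mm walls are 19 high over all; origin at the centre of its underside on the bench. It stands to the left or the right of the robot's centre line
- mat: dark blue bench mat, fixed, 290 (x) by 270 (y) by 3 thick, on the side away from the tray; origin at the centre of its underside. The seven racks and the dropper bottle stand on it in random order, in two columns of four about 140 apart along its x and 66 apart along its y, racks roughly along its x (each up to 5 mm and 0.2 rad off)
- dropper: small brown dropper bottle, 32 diameter, 66 high, standing among the racks; origin at the centre of its underside; bystander
- wash_bottle: tall white bottle with blue cap, 44 diameter, 160 high, on the centre line beyond mat and tray; origin at the centre of its underside; bystander
- slide_box: closed bright blue slide box, 85 (x) by 56 (y) by 32 high, between mat and tray; origin at the centre of its underside; bystander
- beaker: white cup, 68 diameter at the rim, 75 high, at the far right; origin at the centre of its underside; bystander
- reagent: brown reagent jar, 60 diameter, 110 high, at the far left; origin at the centre of its underside; bystander
- pen: black pen, 140 long (x), 11 thick, lying at the far right beside the cup; origin at the centre of its underside; bystander
Things that resemble listed ones, but are neither listed nor needed, are in the scene too. Leave any green or turquoise look-alike of the sound_1 alone.

How it is judged:
At the end, for the whole second after the job is handed in: Each damaged rack stands upright (within 0.12 rad) and at rest inside the reject tray, its underside within 5 mm of the tray's floor; every sound rack is upright and within 20 mm of where it began; the bystanders are within 25 mm of where they began, bottles, jar and cup upright (within 0.3 rad) (x of short_rack in the frame of tray between -0.075 and 0.075 m and y of short_rack in the frame of tray between -0.09 and 0.09 m and z of each of short_rack, bent_rack, chipped_rack in the frame of tray below 0.01 m and angle between each of short_rack, bent_rack, chipped_rack's own z axis and vertical below 0.12 rad and linear speed of each of short_rack, bent_rack, chipped_rack below 0.02 m/s and x of bent_rack in the frame of tray between -0.075 and 0.075 m and y of bent_rack in the frame of tray between -0.09 and 0.09 m and x of chipped_rack in the frame of tray between -0.075 and 0.075 m and y of chipped_rack in the frame of tray between -0.09 and 0.09 m and distance of each of sound_1, sound_2, sound_3, sound_4 from where it was at the start of the episode below 0.02 m and angle between each of sound_1, sound_2, sound_3, sound_4's own z axis and vertical below 0.15 rad and distance of each of dropper, wash_bottle, slide_box, beaker, reagent, pen from where it was at the start of the episode below 0.025 m and angle between each of dropper, wash_bottle, beaker, reagent's own z axis and vertical below 0.3 rad); the robot touches nothing.
It fails at once if a sound rack is moved more than 20 mm or tipped (not (distance of sound_1 from where it was at the start of the episode below 0.02 m) or not (angle between sound_1's own z axis and vertical below 0.15 rad) or not (distance of sound_2 from where it was at the start of the episode below 0.02 m) or not (angle between sound_2's own z axis and vertical below 0.15 rad) or not (distance of sound_3 from where it was at the start of the episode below 0.02 m) or not (angle between sound_3's own z axis and vertical below 0.15 rad) or not (distance of sound_4 from where it was at the start of the episode below 0.02 m) or not (angle between sound_4's own z axis and vertical below 0.15 rad)).
It fails at once if a bystander is moved more than 25 mm or tipped (not (distance of dropper from where it was at the start of the episode below 0.025 m) or not (distance of wash_bottle from where it was at the start of the episode below 0.025 m) or not (distance of slide_box from where it was at the start of the episode below 0.025 m) or not (distance of beaker from where it was at the start of the episode below 0.025 m) or not (distance of reagent from where it was at the start of the episode below 0.025 m) or not (distance of pen from where it was at the start of the episode below 0.025 m) or not (angle between dropper's own z axis and vertical below 0.3 rad) or not (angle between wash_bottle's own z axis and vertical below 0.3 rad) or not (angle between beaker's own z axis and vertical below 0.3 rad) or not (angle between reagent's own z axis and vertical below 0.3 rad)).
It fails at once if a damaged rack is dropped or thrown (faster than 0.7 m/s out of the fingers, a fall of about 25 mm) ((contact force between the fingers and short_rack below 0.05 N and linear speed of short_rack above 0.7 m/s) or (contact force between the fingers and bent_rack below 0.05 N and linear speed of bent_rack above 0.7 m/s) or (contact force between the fingers and chipped_rack below 0.05 N and linear speed of chipped_rack above 0.7 m/s)).
It also fails if it takes over 72 s, if anything falls off the work surface, if the arm or the gripper's body presses on something with over 40 N, if the wrist force passes 120 N, or if a joint passes its speed limit or range.

## Robot

A 6-joint arm with a two-finger parallel gripper is mounted at the origin on the work surface. World frame = base frame: x ahead of the robot, y to its left, z up, the work surface at z = 0. Lengths are in m, angles in rad, forces in N, time in s.
With the tool pointing down it reaches from about 0.35 to 0.775 m from the base axis. Payload 7.3 kg.
Tool frame: the origin (TCP) lies on the centre line of the jaws, within the pads' length; the fingertips stand 14 mm ahead of it and the grasp point (between the pads) lies 5 mm behind it; z points along the fingers, y is the direction in which the jaws open and shut (so a half turn about z gives the same grasp; the last joint's range is limited). The gripper opens to 92 mm and grips with 3 to 60 N. Pads are 19 mm wide; open, the fingers measure 130 mm over their backs; the gripper's body (75 mm by 190 mm) begins 47 mm behind the grasp point.
Start: joints at [-1.412, 0.342, 1.524, -0, 1.275, -0.146], TCP at [0.158, -0.501, 0.241] pointing down, gripper open.
Joint ranges: [-2.53, 2.53], [-0.77, 2.02], [0.04, 2.7], [-1, 4.14], [0.28, 2.66], [-3.11, 3.11]. Speed limits (rad/s): [2.57, 2.57, 3.14, 3.14, 3.14, 3.14].

## Interface

Orientations are given as a unit quaternion [w, x, y, z].
In Python, from rig import monitor, camera, workorder gives the robot as it stands.
- The arm moves only by the tool send_rows, never from a script. Its argument "deltas" is a list of rows, each an object of numbers: "tx", "ty", "tz": the shift along the tool's x, y, z in cm; "wx", "wy", "wz": the turn, a rotation vector about the tool's x, y, z in degrees; "jaw": the finger opening in cm, from 0 to 9.18. A call has 1 to 12 rows; each row shifts and turns the commanded pose from where the row before left it, along the tool's axes as they then stand; what a row does not reach is not made up. A row lasts 1/8 s, in which the tool goes at most 62.5 mm and 10.7 degrees, less where a joint would pass 70% of its speed; a pose out of reach is approached as far as the arm can. A call is refused whole if a number of a shift passes 6.25 or a number of a turn 10.7, either way. A call with a gripper value outside its range is refused whole. The fingers move at their own pace and stop on an object; "squeeze" is the grip in N (left out, the last holds). Time passes only in rows, so rows that do not move let the fingers close. It gives the time, the measured TCP pose, the force and the opening at its end, in the units of the state.
- monitor.sense(): the state, without advancing time (a new reading comes with each control period).
- camera(name): name is "scene" or "side" or "wrist"; returns a dict with "image" (384x512x3 uint8, blue, green, red), "intrinsics" (3x3 intrinsics, pixels), "eye" and "attitude" of the camera in the world. Camera axes: x right, y down, z forward; pixel columns grow to the right and rows downward; lengths in m; the calibration is good to about 2 mm. A picture is of the moment at which its call begins. There is no depth.
- workorder.hand_in(): hands the job in, once; it reports no verdict.
The state is a dict: "t": time; "q": joint angles; "joint_vel": joint speeds; "tau": joint torques, N m; "tool_pos": TCP position; "tcp_rot": TCP orientation; "force": force on the tool from outside, world axes, zero at the start; "moment": the same for the moment, N m; "opening": opening from 0.0 (shut) to 1.0 (fully open).
Only numpy, scipy, OpenCV 4.12 (cv2) and the standard library are available. Lean on these libraries where they do the work, as an engineer would, in place of code of your own. Each camera call takes 0.05 s, during which the arm holds its last target.

## Working session

There is one attempt and no reset: what is moved stays moved. The work goes in short steps, Python scripts to look and compute and a tool call to move; the robot and the scene stay as the last step left them, time stands still between calls to the robot, and variables do not carry over. Pictures are saved under pics/ and viewed, and the job is handed in when it is done.

Besides the shell and the picture viewer there is one more tool, called after "Call:" as name(argument=value, ...) on one line, values as JSON. send_rows: Moves the arm, as the interface text tells. Its arguments: {"type":"object","properties":{"deltas":{"type":"array"},"squeeze":{"type":"number"}},"required":["deltas"]}

```bash
ls; mkdir -p pics; cat > h.py <<'E'
import numpy as np,cv2,json
from rig import monitor,camera,workorder
from scipy.spatial.transform import Rotation as R
def snap(n,f):
    c=camera(n); cv2.imwrite('pics/'+f+'.png',c['image']); 
    json.dump({k:np.asarray(c[k]).tolist() for k in('intrinsics','eye','attitude')},open('pics/'+f+'.json','w')); return c
def cal(f):
    d=json.load(open('pics/'+f+'.json')); K=np.array(d['intrinsics']);e=np.array(d['eye']);a=np.array(d['attitude'])
    Rm=a if a.shape==(3,3) else R.from_quat(a[[1,2,3,0]]).as_matrix()
    return K,e,Rm
def ray(f,u,v):
    K,e,Rm=cal(f); d=Rm@np.linalg.inv(K)@np.array([u,v,1.]); return e,d/np.linalg.norm(d)
def at(f,u,v,z):
    e,d=ray(f,u,v); return e+d*(z-e[2])/d[2]
def proj(f,p):
    K,e,Rm=cal(f); c=K@(Rm.T@(np.asarray(p)-e)); return c[:2]/c[2]
def tri(obs):
    A=np.zeros((3,3));b=np.zeros(3);rs=[ray(*o) for o in obs]
    for e,d in rs:
        P=np.eye(3)-np.outer(d,d);A+=P;b+=P@e
    x=np.linalg.solve(A,b); return x,[np.linalg.norm((np.eye(3)-np.outer(d,d))@(x-e)) for e,d in rs]
E
python3 - <<'E'
from h import *
for n in('scene','side','wrist'):
    c=snap(n,n+'0'); print(n,c['eye'],c['attitude'],c['intrinsics'])
    cv2.imwrite('pics/%s0b.png'%n,cv2.resize(c['image'],(800,600),interpolation=cv2.INTER_CUBIC))
print(monitor.sense())
E
```

```text
pics
scene [1.52410485 0.03537795 0.76066165] [-0.31859494  0.5995178   0.65644953 -0.32886121] [[435.37882377   0.         256.44293912]
 [  0.         435.37882377 197.79335224]
 [  0.           0.           1.        ]]
side [-0.00726312 -1.03748909  0.93029222] [-0.43279443  0.87219552 -0.19996508  0.10944368] [[493.5372065    0.         252.72842313]
 [  0.         493.5372065  185.13635278]
 [  0.           0.           1.        ]]
wrist [ 0.2234431  -0.47903232  0.38383457] [ 0.10333282  0.79963162 -0.5865451  -0.07665799] [[308.00974791   0.         255.7890235 ]
 [  0.         308.00974791 189.94200632]
 [  0.           0.           1.        ]]
{'t': 0.15, 'q': array([-1.41202810e+00,  3.42554721e-01,  1.52476752e+00,  5.75202167e-06,
        1.27535215e+00, -1.45979498e-01]), 'joint_vel': array([ 0.00097515, -0.00324271, -0.00155644,  0.00026808, -0.00071294,
        0.00059894]), 'tau': array([ 1.01469835e-03, -4.31468189e+01, -2.44353461e+01,  7.17340736e-02,
        5.37607726e-02, -8.14741520e-05]), 'tool_pos': array([ 0.15751893, -0.50053815,  0.24021922]), 'tcp_rot': array([-5.40875492e-04,  9.88413529e-01,  1.51784067e-01, -7.07598886e-07]), 'force': array([-0.0824128 , -0.86549032, -0.8182956 ]), 'moment': array([ 0.0346554 , -0.0342377 ,  0.01644886]), 'opening': 1.000967811096318}
```

View pics/scene0b.png

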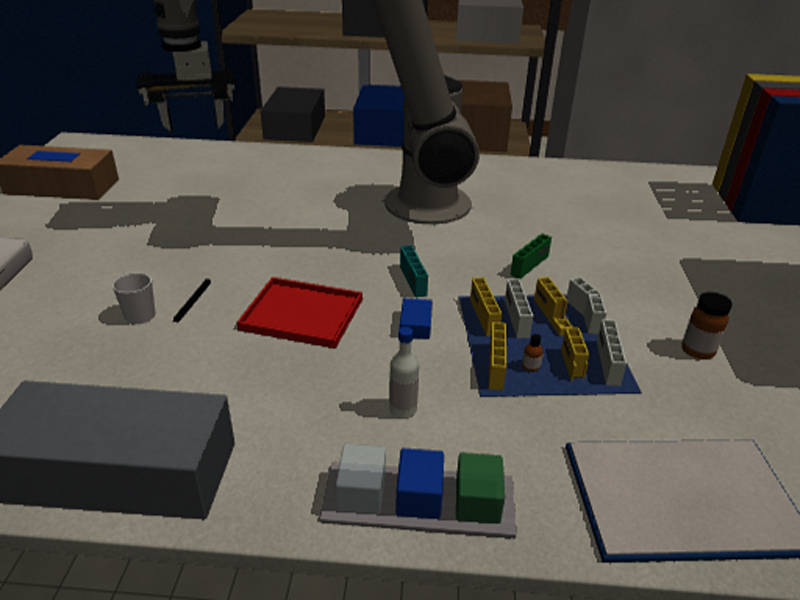

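View pics/side0b.png

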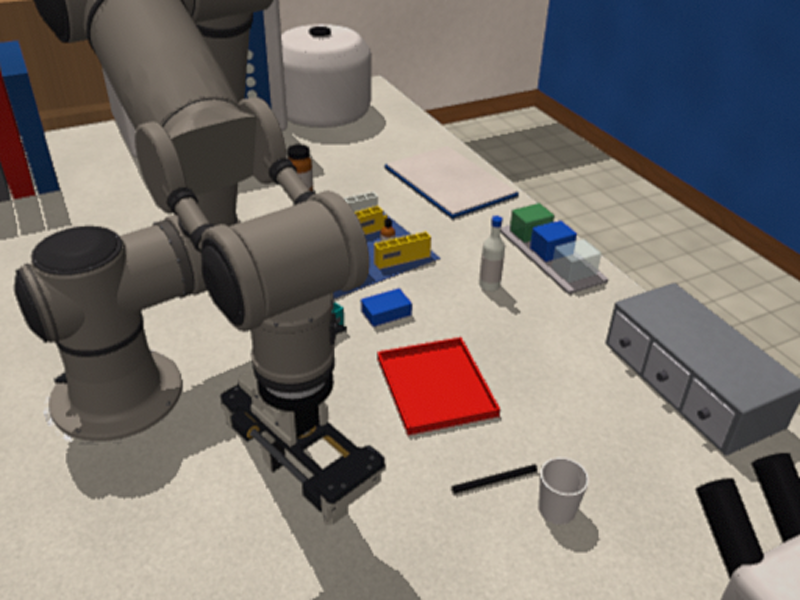

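View pics/wrist0b.png

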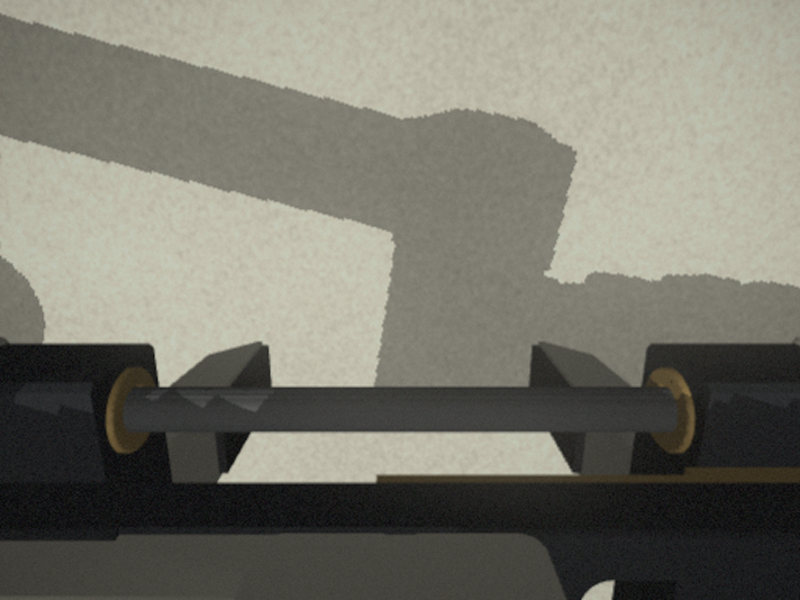

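```bash
python3 - <<'E'
from h import *
i=cv2.imread('pics/scene0.png')
cv2.imwrite('pics/s_crop.png',cv2.resize(i[170:260,285:415],None,fx=6,fy=6,interpolation=cv2.INTER_CUBIC))
i=cv2.imread('pics/side0.png')
cv2.imwrite('pics/d_crop.png',cv2.resize(i[110:300,180:330],None,fx=4,fy=3,interpolation=cv2.INTER_CUBIC)[:600])
E
```

```text
(no output)
```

View pics/s_crop.png

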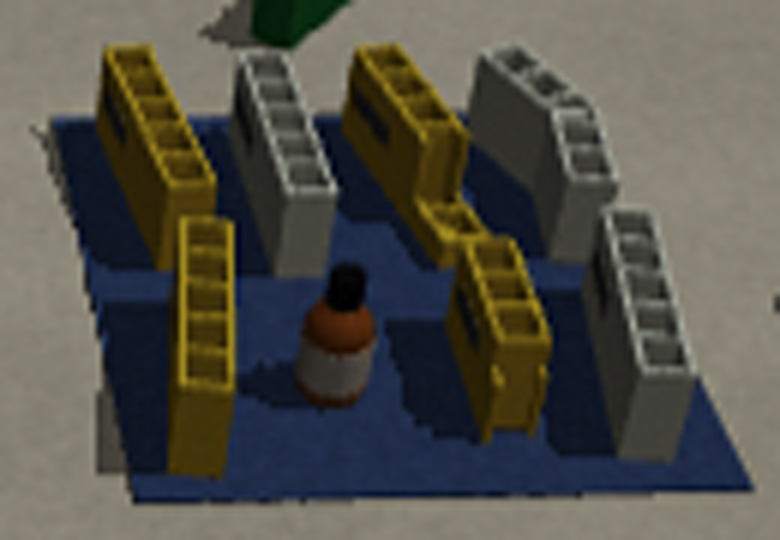

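In the crop (scene px = 285+u/6, 170+v/6), the near column holds a sound yellow rack at (155,115), a sound white one at (285,120), **chipped** at (410,120) with its low end at (455,225), and **bent** at (555,110) with a visible kink. The far column holds a sound yellow rack at (205,300), the dropper at (340,340), **short** at (505,290) with three bays and torn stubs at the near end, and a sound white rack at (645,290).

```bash
python3 - <<'E'
from h import *
f='scene0'
c=lambda u,v:(285+u/6,170+v/6)
for n,uv,z in [('mat nl',(52,118),.003),('mat fl',(135,500),.003),('mat fr',(752,490),.003),('y1 top near',(127,47),.053),('y1 top far',(190,185),.053),('chip near',(378,48),.053),('chip low far',(465,240),.019),('chip step',(440,155),.053),
 ('bent near',(513,50),.053),('bent kink',(583,105),.053),('bent far',(592,182),.053),('short near',(488,240),.053),('short far',(522,335),.053),('white far n',(630,212),.053),('white far f',(665,370),.053),('white n n',(262,55),.053),('white n f',(305,190),.053),('yf n',(205,222),.053),('yf f',(205,385),.053)]:
    print(n,at(f,*c(*uv),z).round(3))
for p in [(272,279),(362,297),(335,345),(238,328)]:
    print('tray',at(f,p[0]*.64,p[1]*.64,.019).round(3))
for p in [(378,352),(461,340),(498,412),(409,432)]:
    print('tray side',at('side0',p[0]*.64,p[1]*.64,.019).round(3))
print('box',at(f,400*.64,335*.64,0).round(3),at(f,430*.64,337*.64,0).round(3),at(f,432*.64,302*.64,0.032).round(3))
print('bottle',at(f,404*.64,412*.64,0).round(3),'teal',at(f,420*.64,292*.64,0).round(3),'green',at(f,517*.64,275*.64,0))
E
```

```text
mat nl [0.408 0.081 0.003]
mat fl [0.693 0.119 0.003]
mat fr [0.659 0.385 0.003]
y1 top near [0.414 0.115 0.053]
y1 top far [0.53  0.143 0.053]
chip near [0.4   0.241 0.053]
chip low far [0.512 0.277 0.019]
chip step [0.492 0.262 0.053]
bent near [0.394 0.31  0.053]
bent kink [0.441 0.337 0.053]
bent far [0.506 0.331 0.053]
short near [0.557 0.277 0.053]
short far [0.625 0.283 0.053]
white far n [0.528 0.345 0.053]
white far f [0.643 0.341 0.053]
white n n [0.414 0.183 0.053]
white n f [0.528 0.196 0.053]
yf n [0.558 0.149 0.053]
yf f [0.673 0.144 0.053]
tray [ 0.412 -0.29   0.019]
tray [ 0.455 -0.105  0.019]
tray [ 0.606 -0.134  0.019]
tray [ 0.577 -0.313  0.019]
tray side [ 0.435 -0.113  0.019]
tray side [ 0.585 -0.147  0.019]
tray side [ 0.549 -0.328  0.019]
tray side [ 0.398 -0.305  0.019]
box [ 0.541 -0.025  0.   ] [0.541 0.03  0.   ] [0.475 0.03  0.032]
bottle [ 0.74  -0.003  0.   ] teal [0.397 0.004 0.   ] green [0.31060968 0.20202404 0.        ]
```

```bash
cat >> h.py <<'E'
def T_tool(s=None):
    s=s or monitor.sense(); return np.array(s['tool_pos']),R.from_quat(np.array(s['tcp_rot'])[[1,2,3,0]])
def yaw(r): x=r.as_matrix()[:,0]; return np.degrees(np.arctan2(x[1],x[0]))
def delta(p1,yaw1,p0=None,yaw0=None):
    "total tool-frame shift (cm) from pose 0 to pose 1 in yaw0 axes, and wz deg"
    if p0 is None:
        p0,r=T_tool(); yaw0=yaw(r)
    c,s=np.cos(np.radians(yaw0)),np.sin(np.radians(yaw0))
    d=(np.asarray(p1)-p0)*100
    return np.round([c*d[0]+s*d[1], s*d[0]-c*d[1], -d[2], yaw0-yaw1],2)
E
python3 - <<'E'
from h import *
p,r=T_tool();print(p,yaw(r),r.as_matrix().round(3))
K,e,Rm=cal('wrist0'); print('cam in tool',r.inv().apply(e-p),(r.as_matrix().T@Rm).round(3))
print(delta([.36,-.25,.34],yaw(r)))
print(delta([.33,.22,.34],yaw(r),[.36,-.25,.34],yaw(r)))
E
```

```text
[ 0.15751893 -0.50053815  0.24021922] 17.460657590620148 [[ 0.954  0.3   -0.   ]
 [ 0.3   -0.954  0.001]
 [ 0.    -0.001 -1.   ]]
cam in tool [ 0.06936282 -0.00088788 -0.14360319] [[ 0.    -0.967 -0.255]
 [ 1.     0.    -0.   ]
 [ 0.    -0.255  0.967]]
[ 26.83 -17.82  -9.98   0.  ]
[ 11.24 -45.73  -0.     0.  ]
```

```bash
python3 - <<'E'
from h import *
y=17.46
print(delta([.43,-.22,.36],y,[.1575,-.5005,.2402],y))
print(delta([.45,.22,.36],y,[.43,-.22,.36],y))
E
```

```text
[ 34.41 -18.58 -11.98   0.  ]
[ 15.11 -41.37  -0.     0.  ]
```

Call:
send_rows(deltas=[{"tx": 3.4, "ty": -1.8, "tz": -2, "wz": 2}, {"tx": 5, "ty": -2.6, "tz": -2, "wz": 2}, {"tx": 5, "ty": -2.6, "tz": -2, "wz": 2}, {"tx": 5, "ty": -2.6, "tz": -2, "wz": 2}, {"tx": 5, "ty": -2.6, "tz": -2, "wz": 2}, {"tx": 5, "ty": -2.6, "tz": -2, "wz": 2}, {"tx": 4, "ty": -2.5, "wz": 2}, {"tx": 1, "ty": -0.5}])

```text
validation failed for argument at $.de...
```

```bash
python3 - <<'E'
from h import *
c=snap('wrist','w1'); p,r=T_tool(); print(monitor.sense()['t'],p,yaw(r))
cv2.imwrite('pics/w1b.png',cv2.resize(c['image'],(800,600),interpolation=cv2.INTER_CUBIC))
E
```

```text
0.2 [ 0.15752279 -0.50058406  0.24032694] 17.463024362019155
```

View pics/w1b.png

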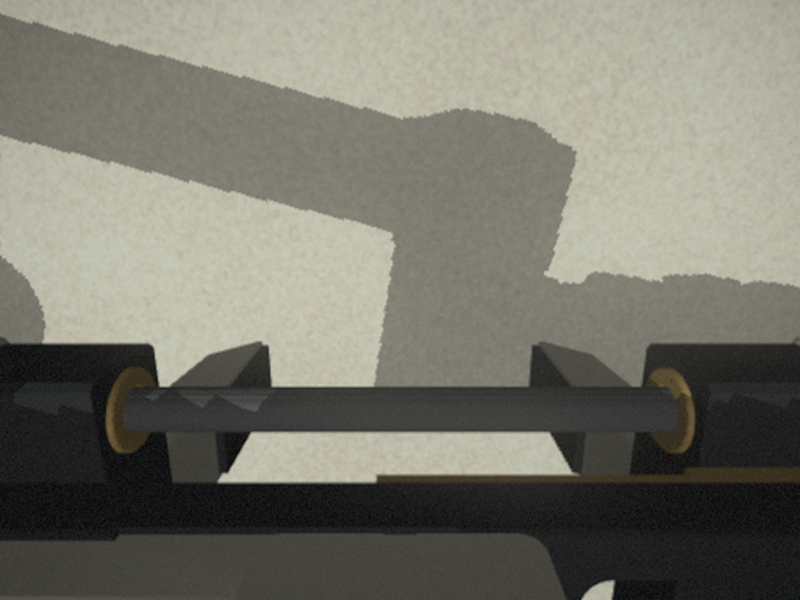

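The arm didn't move because the call was refused. I'll send the rows again with every key filled in.

Call:
send_rows(deltas=[{"tx": 3.4, "ty": -1.8, "tz": -2, "wx": 0, "wy": 0, "wz": 2, "jaw": 9}])

```text
t: 0.32
tool_pos: [0.1836, -0.4735, 0.2592]
tcp_rot: [-0.002, 0.991, 0.133, -0.0]
force: [0.4, -0.2, -0.1]
opening: 0.983
```

Call:
send_rows(deltas=[{"tx": 5, "ty": -2.6, "tz": -2, "wx": 0, "wy": 0, "wz": 2, "jaw": 9}, {"tx": 5, "ty": -2.6, "tz": -2, "wx": 0, "wy": 0, "wz": 2, "jaw": 9}, {"tx": 5, "ty": -2.6, "tz": -2, "wx": 0, "wy": 0, "wz": 2, "jaw": 9}, {"tx": 5, "ty": -2.6, "tz": -2, "wx": 0, "wy": 0, "wz": 2, "jaw": 9}, {"tx": 5, "ty": -2.6, "tz": -2, "wx": 0, "wy": 0, "wz": 2, "jaw": 9}, {"tx": 4, "ty": -2.5, "tz": 0, "wx": 0, "wy": 0, "wz": 2, "jaw": 9}, {"tx": 1, "ty": -0.5, "tz": 0, "wx": 0, "wy": 0, "wz": 0, "jaw": 9}, {"tx": 0, "ty": 0, "tz": 0, "wx": 0, "wy": 0, "wz": 0, "jaw": 9}])

```text
t: 1.32
tool_pos: [0.4506, -0.2621, 0.3602]
tcp_rot: [-0.0, 1.0, 0.031, -0.001]
force: [-0.1, -0.3, 0.0]
opening: 0.979
```

```bash
python3 - <<'E'
from h import *
c=snap('wrist','w1'); p,r=T_tool(); print(monitor.sense()['t'],p,yaw(r))
cv2.imwrite('pics/w1c.png',cv2.resize(c['image'],(800,600),interpolation=cv2.INTER_CUBIC))
print(delta([.45,.22,.38],yaw(r)))
E
```

```text
1.375 [ 0.45006337 -0.26269428  0.36031441] 3.476323538109162
[  2.92 -48.18  -1.97   0.  ]
```

View pics/w1c.png

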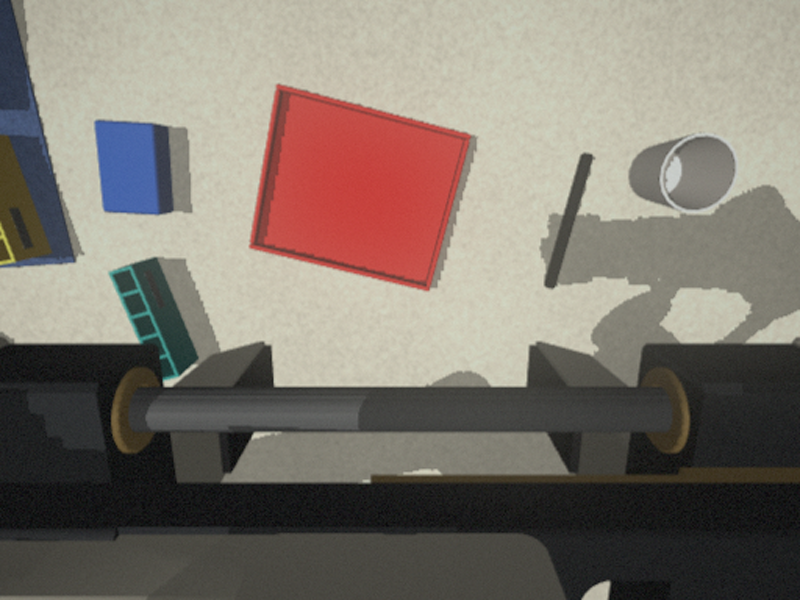

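The tray is fully in view, with rim corners at (278,86), (471,134), (430,290) and (251,246). The slide box is at (135,165), the teal look-alike at (155,320), and the pen and cup are on the right. Next I'll go over the mat.

Call:
send_rows(deltas=[{"tx": 0.3, "ty": -3, "tz": -0.2, "wx": 0, "wy": 0, "wz": 0, "jaw": 9}, {"tx": 0.3, "ty": -5.5, "tz": -0.2, "wx": 0, "wy": 0, "wz": 0, "jaw": 9}, {"tx": 0.3, "ty": -5.5, "tz": -0.2, "wx": 0, "wy": 0, "wz": 0, "jaw": 9}, {"tx": 0.3, "ty": -5.5, "tz": -0.2, "wx": 0, "wy": 0, "wz": 0, "jaw": 9}, {"tx": 0.3, "ty": -5.5, "tz": -0.2, "wx": 0, "wy": 0, "wz": 0, "jaw": 9}, {"tx": 0.3, "ty": -5.5, "tz": -0.2, "wx": 0, "wy": 0, "wz": 0, "jaw": 9}, {"tx": 0.3, "ty": -5.5, "tz": -0.2, "wx": 0, "wy": 0, "wz": 0, "jaw": 9}, {"tx": 0.3, "ty": -5.5, "tz": -0.2, "wx": 0, "wy": 0, "wz": 0, "jaw": 9}, {"tx": 0.3, "ty": -5.5, "tz": -0.2, "wx": 0, "wy": 0, "wz": 0, "jaw": 9}, {"tx": 0.3, "ty": -2, "tz": -0.2, "wx": 0, "wy": 0, "wz": 0, "jaw": 9}, {"tx": 0, "ty": 0, "tz": 0, "wx": 0, "wy": 0, "wz": 0, "jaw": 9}, {"tx": 0, "ty": 0, "tz": 0, "wx": 0, "wy": 0, "wz": 0, "jaw": 9}])

```text
t: 2.88
tool_pos: [0.4512, 0.227, 0.3806]
tcp_rot: [0.0, 1.0, 0.029, -0.0]
force: [-0.3, -0.3, -0.3]
opening: 0.979
```

```bash
python3 - <<'E'
from h import *
c=snap('wrist','w2'); p,r=T_tool(); print(monitor.sense()['t'],p,yaw(r))
cv2.imwrite('pics/w2b.png',cv2.resize(c['image'],(800,600),interpolation=cv2.INTER_CUBIC))
E
```

```text
2.925 [0.45119834 0.22700142 0.38069274] 3.3424626990849386
```

View pics/w2b.png

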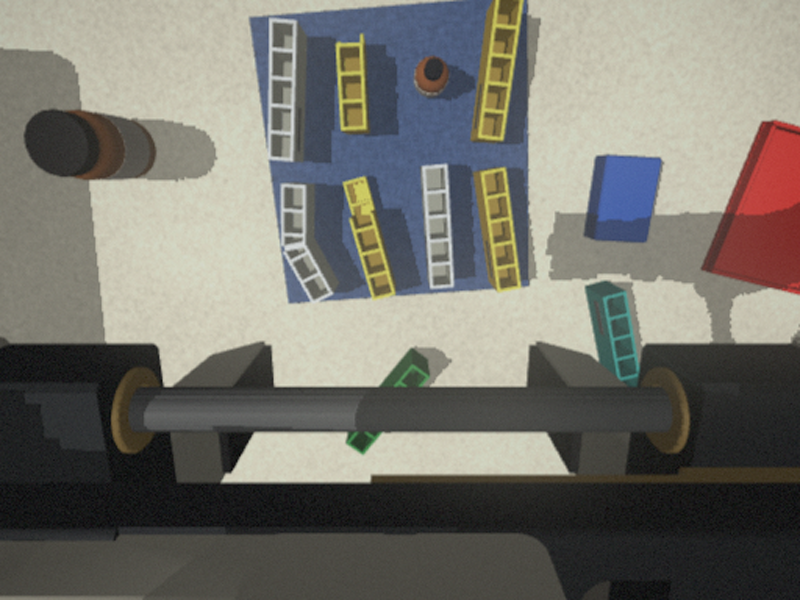

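```bash
python3 - <<'E'
from h import *
i=cv2.imread('pics/w2.png')
cv2.imwrite('pics/w2c1.png',cv2.resize(i[0:100,160:260],(800,600)) if 0 else cv2.resize(i[0:100,155:285],None,fx=6,fy=6,interpolation=cv2.INTER_CUBIC))
cv2.imwrite('pics/w2c2.png',cv2.resize(i[100:200,155:285],None,fx=6,fy=6,interpolation=cv2.INTER_CUBIC))
E
```

```text
(no output)
```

View pics/w2c1.png

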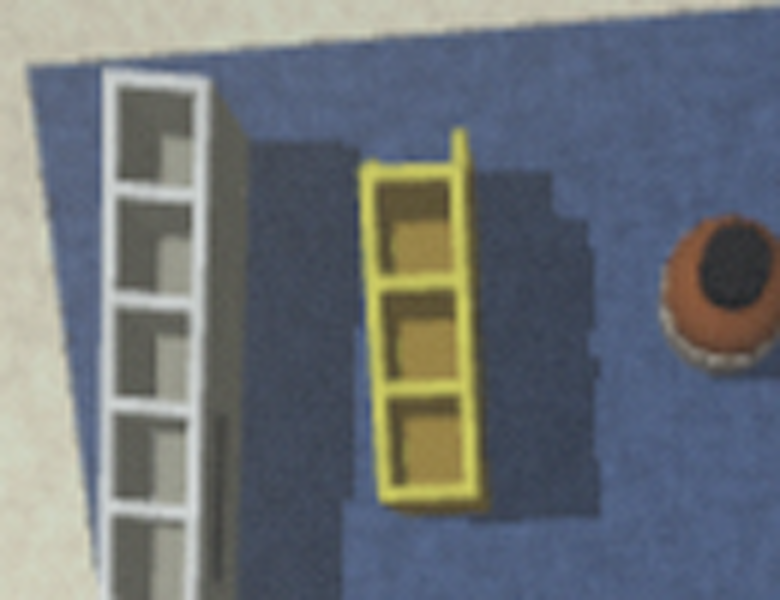

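View pics/w2c2.png

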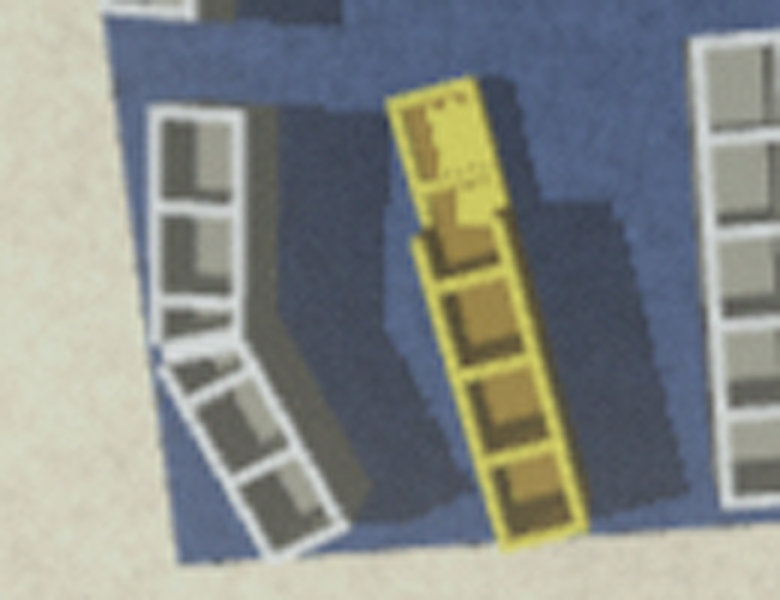

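```bash
python3 - <<'E'
from h import *
a=lambda u,v:(155+u/6,u*0+v/6)
b=lambda u,v:(155+u/6,100+v/6)
s=lambda u,v:(285+u/6,170+v/6)
print('tri short -x+y', tri([('w2',*a(378,505)),('scene0',*s(517,237))]))
print('tri short -x-y', tri([('w2',*a(482,500)),('scene0',*s(462,240))]))
print('tri chip -x-y', tri([('w2',*b(590,530)),('scene0',*s(355,47))]))
print('tri chip -x+y', tri([('w2',*b(505,552)),('scene0',*s(400,45))]))
print('tri chip low +x-y', tri([('w2',*b(472,75)),('scene0',*s(440,262))]), )
print('tri bent +x -y', tri([('w2',*b(243,107)),('scene0',*s(568,187))]))
print('tri bent +x +y', tri([('w2',*b(147,107)),('scene0',*s(617,180))]))
P=lambda n,uv,z=.053:print(n,at('w2',*uv,z).round(4))
for n,l in dict(short=[a(378,505),a(482,500),a(470,160),a(358,168)],chip=[b(505,552),b(590,530),b(510,210),b(415,235)],bent_far=[b(147,107),b(243,107),b(243,340),b(155,350)],bent_near=[b(155,365),b(240,340),b(352,525),b(275,562)]).items():
    q=np.array([at('w2',*x,.053) for x in l]);print(n,q[:,:2].round(4).tolist(),'ctr',q.mean(0).round(4))
print('chiplow',[at('w2',*x,.019).round(4)[:2].tolist() for x in [b(385,100),b(472,75)]])
wr=lambda u,v:(u*.64,v*.64)
t=[at('w1',*wr(*x),.019) for x in [(278,86),(471,134),(430,290),(251,246)]]
t=np.array(t);print('tray',t.round(4),t.mean(0),[np.linalg.norm(t[i]-t[i-1]) for i in range(4)])
print('tray scene',[proj('scene0',x)/.64 for x in t])
print('tray side',[proj('side0',x)/.64 for x in t])
E
```

```text
tri short -x+y (array([0.55127229, 0.28975707, 0.05123906]), [np.float64(0.0009385585618639281), np.float64(0.0009385585618639032)])
tri short -x-y (array([0.55404401, 0.26479042, 0.04960524]), [np.float64(0.001018044237964335), np.float64(0.0010180442379643178)])
tri chip -x-y (array([0.39792928, 0.22951056, 0.05132762]), [np.float64(0.0009490632644118066), np.float64(0.0009490632644117943)])
tri chip -x+y (array([0.39016999, 0.25241131, 0.04934914]), [np.float64(0.0016255904335020245), np.float64(0.001625590433502094)])
tri chip low +x-y (array([0.51171362, 0.26766341, 0.00464558]), [np.float64(5.349616018706112e-05), np.float64(5.3496160187067506e-05)])
tri bent +x -y (array([0.50116888, 0.32218847, 0.04577716]), [np.float64(5.2833407185794096e-05), np.float64(5.283340718567315e-05)])
tri bent +x +y (array([0.49990494, 0.34471242, 0.0507697 ]), [np.float64(0.0003871756728225642), np.float64(0.00038717567282252054)])
short [[0.551, 0.2886], [0.5536, 0.2636], [0.6279, 0.2694], [0.6247, 0.2953]] ctr [0.5893 0.2792 0.053 ]
chip [[0.3908, 0.2507], [0.3982, 0.2286], [0.4801, 0.2534], [0
[... 206 characters left out ...]
2912], [0.3845, 0.3113]] ctr [0.4147 0.3166 0.053 ]
chiplow [[0.5041, 0.2895], [0.5119, 0.2666]]
tray [[ 0.5875 -0.1386  0.019 ]
 [ 0.5563 -0.3227  0.019 ]
 [ 0.4005 -0.2956  0.019 ]
 [ 0.4351 -0.1109  0.019 ]] [ 0.49486189 -0.21696609  0.019     ] [np.float64(0.15489238762559912), np.float64(0.18675240674786614), np.float64(0.15810902019466874), np.float64(0.18795266097910387)]
tray scene [array([333.82862958, 338.13026986]), array([235.95046696, 320.8132631 ]), array([270.72187127, 275.61450441]), array([360.35499749, 291.1027917 ])]
tray side [array([459.71305417, 336.79512298]), array([499.86013414, 408.38883849]), array([407.56288041, 427.64633896]), array([377.50335007, 351.33668853])]
```

Heights triangulate to 0.050–0.052 m, against an expected 0.053. The chipped rack measures 119.8 mm long, and the bent rack's arms are 59.5 mm with a 30° kink, so both match the description. From the wrist view the tray measures about 156x187, and its corners agree with the side camera to about 1 mm.

The three targets in `w2` (800x600) are chipped (370,240), bent (300,240) and short (352,85). The crops confirm all three.

```bash
python3 - <<'E'
from h import *
p,r=T_tool();print(p,yaw(r),monitor.sense()['q'].round(3))
g=[.4436,.2563]
print(delta(g+[.10],18.6,p,18.6), delta(g+[.037],18.6,p,18.6))
print('short: axis', )
n=np.array([.5523,.2761]);f=np.array([.6263,.28235]);d=f-n;print(np.linalg.norm(d),np.degrees(np.arctan2(d[1],d[0])))
u=d/np.linalg.norm(d);print('origin',n+.042*u,'grip',n+.036*u)
E
```

```text
[0.45119834 0.22700142 0.38069274] 3.3424626990849386 [ 3.150e-01  2.360e-01  1.293e+00 -1.000e-03  1.613e+00  1.827e+00]
[ 0.21 -3.02 28.07  0.  ] [ 0.21 -3.02 34.37  0.  ]
short: axis
0.07426346679222559 4.827712985811875
origin [0.594151   0.27963471] grip [0.58817228 0.27912975]
```

Call:
send_rows(deltas=[{"tx": 0, "ty": 0, "tz": 2, "wx": 0, "wy": 0, "wz": -7.6, "jaw": 4.4}, {"tx": 0, "ty": 0, "tz": 0, "wx": 0, "wy": 0, "wz": -7.7, "jaw": 4.4}, {"tx": 0.1, "ty": -1.5, "tz": 4, "wx": 0, "wy": 0, "wz": 0, "jaw": 4.4}, {"tx": 0.1, "ty": -1.5, "tz": 5, "wx": 0, "wy": 0, "wz": 0, "jaw": 4.4}, {"tx": 0, "ty": 0, "tz": 5, "wx": 0, "wy": 0, "wz": 0, "jaw": 4.4}, {"tx": 0, "ty": 0, "tz": 5, "wx": 0, "wy": 0, "wz": 0, "jaw": 4.4}, {"tx": 0, "ty": 0, "tz": 4, "wx": 0, "wy": 0, "wz": 0, "jaw": 4.4}, {"tx": 0, "ty": 0, "tz": 0, "wx": 0, "wy": 0, "wz": 0, "jaw": 4.4}])

```text
t: 3.92
tool_pos: [0.4418, 0.2558, 0.1286]
tcp_rot: [0.001, 0.987, 0.162, -0.003]
force: [-0.5, -0.6, -0.6]
opening: 0.484
```

```bash
python3 - <<'E'
from h import *
c=snap('wrist','w3'); p,r=T_tool(); print(monitor.sense()['t'],p,yaw(r))
print(delta([.4436,.2563,.037],18.6))
cv2.imwrite('pics/w3b.png',cv2.resize(c['image'],(800,600),interpolation=cv2.INTER_CUBIC))
E
```

```text
3.975 [0.44327345 0.25654606 0.13066084] 18.675573924292944
[0.02 0.03 9.37 0.08]
```

View pics/w3b.png

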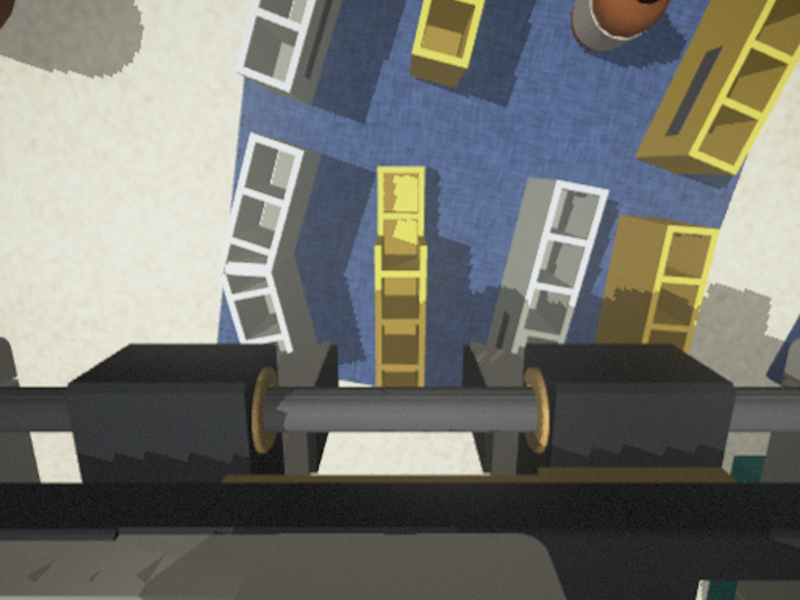

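The chipped rack runs along column 401, midway between the jaws (325–475), so it is lined up. I'll go down, close and lift a little.

Call:
send_rows(deltas=[{"tx": 0, "ty": 0, "tz": 3, "wx": 0, "wy": 0, "wz": 0, "jaw": 4.2}, {"tx": 0, "ty": 0, "tz": 3, "wx": 0, "wy": 0, "wz": 0, "jaw": 4.2}, {"tx": 0, "ty": 0, "tz": 2.4, "wx": 0, "wy": 0, "wz": 0, "jaw": 4.2}, {"tx": 0, "ty": 0, "tz": 1, "wx": 0, "wy": 0, "wz": 0, "jaw": 4.2}, {"tx": 0, "ty": 0, "tz": 0, "wx": 0, "wy": 0, "wz": 0, "jaw": 4.2}, {"tx": 0, "ty": 0, "tz": 0, "wx": 0, "wy": 0, "wz": 0, "jaw": 1.5}, {"tx": 0, "ty": 0, "tz": 0, "wx": 0, "wy": 0, "wz": 0, "jaw": 1.5}, {"tx": 0, "ty": 0, "tz": 0, "wx": 0, "wy": 0, "wz": 0, "jaw": 1.5}, {"tx": 0, "ty": 0, "tz": 0, "wx": 0, "wy": 0, "wz": 0, "jaw": 1.5}, {"tx": 0, "ty": 0, "tz": 0, "wx": 0, "wy": 0, "wz": 0, "jaw": 1.5}], squeeze=25)

```text
t: 5.22
tool_pos: [0.4437, 0.2579, 0.0375]
tcp_rot: [-0.0, 0.987, 0.163, 0.001]
force: [-0.9, -0.5, 6.2]
opening: 0.265
```

```bash
cat >> h.py <<'E'
TC=np.array([.4949,-.2170]);TY=-10.1
def tray(x,y):
    return TC+R.from_euler('z',TY,degrees=True).as_matrix()[:2,:2]@np.array([x,y])
E
python3 - <<'E'
from h import *
p,r=T_tool();print(p,monitor.sense()['force'].round(1))
t=tray(-.008,-.064);print(t)
q=np.array([*t,.15]);y=yaw(r);print(delta(q,-10.1,p,y), delta(q,-10.1,p,-10.1))
E
```

```text
[0.44373089 0.25785458 0.03752444] [-0.9 -0.5  6.2]
[ 0.4758005  -0.27860527]
[-14.22  51.83 -11.25  28.87] [ 12.56  52.25 -11.25   0.  ]
```

Call:
send_rows(deltas=[{"tx": 0, "ty": 0, "tz": -1, "wx": 0, "wy": 0, "wz": 0, "jaw": 1.5}, {"tx": 0, "ty": 0, "tz": -3, "wx": 0, "wy": 0, "wz": 0, "jaw": 1.5}, {"tx": 0, "ty": 0, "tz": -4, "wx": 0, "wy": 0, "wz": 0, "jaw": 1.5}, {"tx": 0, "ty": 0, "tz": -4, "wx": 0, "wy": 0, "wz": 0, "jaw": 1.5}, {"tx": 0, "ty": 0, "tz": -1, "wx": 0, "wy": 0, "wz": 5, "jaw": 1.5}, {"tx": 0, "ty": 0, "tz": 0, "wx": 0, "wy": 0, "wz": 8, "jaw": 1.5}, {"tx": 0, "ty": 0, "tz": 0, "wx": 0, "wy": 0, "wz": 8, "jaw": 1.5}, {"tx": 0, "ty": 0, "tz": 0, "wx": 0, "wy": 0, "wz": 7.9, "jaw": 1.5}, {"tx": 0, "ty": 0, "tz": 0, "wx": 0, "wy": 0, "wz": 0, "jaw": 1.5}])

```text
t: 6.35
tool_pos: [0.443, 0.2577, 0.167]
tcp_rot: [0.0, 0.996, -0.088, -0.0]
force: [0.4, 0.4, -0.4]
opening: 0.26
```

```bash
python3 - <<'E'
from h import *
p,r=T_tool();s=monitor.sense();print(s['t'],p,yaw(r),s['force'].round(1),s['opening'])
t=tray(-.008,-.064);print(t)
print(delta([*t,.15],-10.1))
c=snap('wrist','w4');cv2.imwrite('pics/w4b.png',c['image'])
E
```

```text
6.35 [0.44304482 0.25768283 0.16700106] -10.061377711790012 [ 0.4  0.4 -0.4] 0.2600133779082441
[ 0.4758005  -0.27860527]
[1.259e+01 5.223e+01 1.700e+00 4.000e-02]
```

View pics/w4b.png

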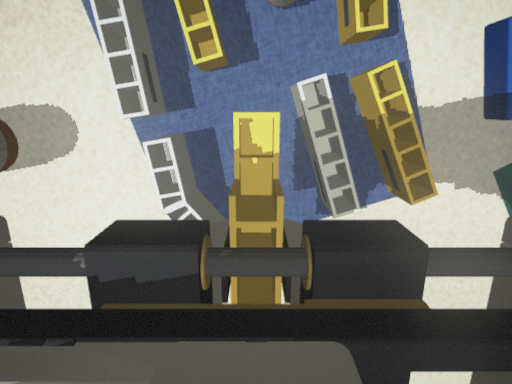

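The chipped rack is held straight between the pads and its low end shows at (257,135). Its neighbours are unmoved. Next I'll carry it to the tray.

Call:
send_rows(deltas=[{"tx": 0.5, "ty": 2, "tz": 0, "wx": 0, "wy": 0, "wz": 0, "jaw": 1.5}, {"tx": 1.1, "ty": 4, "tz": 0, "wx": 0, "wy": 0, "wz": 0, "jaw": 1.5}, {"tx": 1.2, "ty": 5, "tz": 0, "wx": 0, "wy": 0, "wz": 0, "jaw": 1.5}, {"tx": 1.2, "ty": 5, "tz": 0, "wx": 0, "wy": 0, "wz": 0, "jaw": 1.5}, {"tx": 1.2, "ty": 5, "tz": 0, "wx": 0, "wy": 0, "wz": 0, "jaw": 1.5}, {"tx": 1.2, "ty": 5, "tz": 0, "wx": 0, "wy": 0, "wz": 0, "jaw": 1.5}, {"tx": 1.2, "ty": 5, "tz": 0, "wx": 0, "wy": 0, "wz": 0, "jaw": 1.5}, {"tx": 1.2, "ty": 5, "tz": 0, "wx": 0, "wy": 0, "wz": 0, "jaw": 1.5}, {"tx": 1.2, "ty": 5, "tz": 0, "wx": 0, "wy": 0, "wz": 0, "jaw": 1.5}, {"tx": 1.2, "ty": 5, "tz": 0, "wx": 0, "wy": 0, "wz": 0, "jaw": 1.5}, {"tx": 1.0, "ty": 4, "tz": 0, "wx": 0, "wy": 0, "wz": 0, "jaw": 1.5}, {"tx": 0.4, "ty": 2.2, "tz": 0, "wx": 0, "wy": 0, "wz": 0, "jaw": 1.5}])

```text
t: 7.9
tool_pos: [0.4752, -0.2802, 0.1667]
tcp_rot: [0.0, 0.996, -0.088, 0.0]
force: [-0.6, 0.1, 0.1]
opening: 0.259
```

Call:
send_rows(deltas=[{"tx": 0, "ty": 0, "tz": 0, "wx": 0, "wy": 0, "wz": 0, "jaw": 1.5}, {"tx": 0, "ty": 0, "tz": 0, "wx": 0, "wy": 0, "wz": 0, "jaw": 1.5}])

```text
t: 8.15
tool_pos: [0.4753, -0.277, 0.1666]
tcp_rot: [-0.0, 0.996, -0.088, -0.0]
force: [0.3, 0.3, -1.4]
opening: 0.26
```

```bash
python3 - <<'E'
from h import *
c=snap('wrist','w5');d=snap('side','d5');p,r=T_tool();s=monitor.sense();print(s['t'],p,yaw(r),s['force'].round(1),s['opening'])
t=tray(-.008,-.064)
print(delta([*t,.039],-10.1))
cv2.imwrite('pics/w5b.png',np.vstack([c['image'],cv2.resize(d['image'][190:290,200:340],(512,366))])[:600]) if 0 else None
cv2.imwrite('pics/d5b.png',cv2.resize(d['image'][150:330,170:370],(800,600)[:2]))
E
```

```text
8.25 [ 0.47547266 -0.27688504  0.16682072] -10.027181101578398 [ 0.2  0.5 -1. ] 0.2587347161594758
[ 0.06  0.16 12.78  0.07]
```

View pics/w5.png

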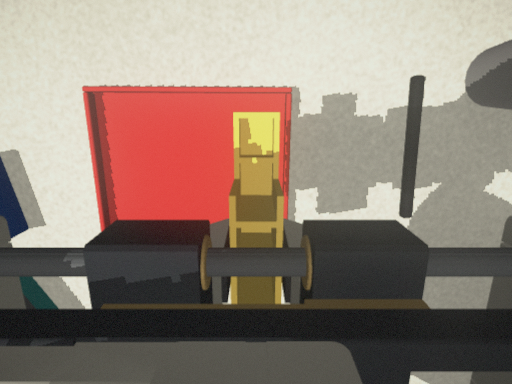

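View pics/d5b.png

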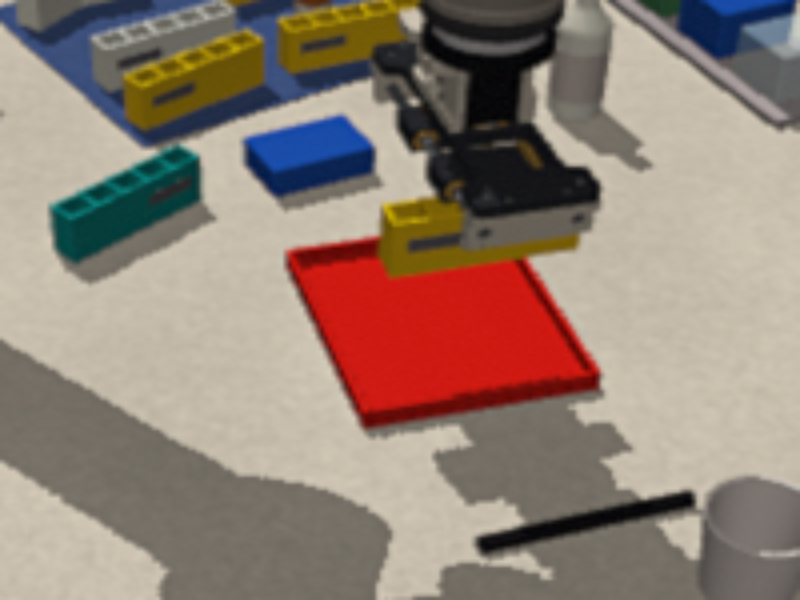

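The rack is level and parallel to the tray's sides, over its right part. I'll lower it slowly.

Call:
send_rows(deltas=[{"tx": 0, "ty": 0.1, "tz": 2, "wx": 0, "wy": 0, "wz": 0, "jaw": 1.5}, {"tx": 0, "ty": 0, "tz": 4, "wx": 0, "wy": 0, "wz": 0, "jaw": 1.5}, {"tx": 0, "ty": 0, "tz": 4, "wx": 0, "wy": 0, "wz": 0, "jaw": 1.5}, {"tx": 0, "ty": 0, "tz": 1.6, "wx": 0, "wy": 0, "wz": 0, "jaw": 1.5}, {"tx": 0, "ty": 0, "tz": 0.5, "wx": 0, "wy": 0, "wz": 0, "jaw": 1.5}, {"tx": 0, "ty": 0, "tz": 0.3, "wx": 0, "wy": 0, "wz": 0, "jaw": 1.5}, {"tx": 0, "ty": 0, "tz": 0.1, "wx": 0, "wy": 0, "wz": 0, "jaw": 1.5}, {"tx": 0, "ty": 0, "tz": 0, "wx": 0, "wy": 0, "wz": 0, "jaw": 1.5}, {"tx": 0, "ty": 0, "tz": 0, "wx": 0, "wy": 0, "wz": 0, "jaw": 1.5}])

```text
t: 9.38
tool_pos: [0.4754, -0.2795, 0.0422]
tcp_rot: [0.0, 0.996, -0.088, 0.0]
force: [0.9, -0.1, -1.1]
opening: 0.26
```

Call:
send_rows(deltas=[{"tx": 0, "ty": 0, "tz": 0.15, "wx": 0, "wy": 0, "wz": 0, "jaw": 1.5}, {"tx": 0, "ty": 0, "tz": 0.1, "wx": 0, "wy": 0, "wz": 0, "jaw": 1.5}, {"tx": 0, "ty": 0, "tz": 0, "wx": 0, "wy": 0, "wz": 0, "jaw": 1.5}, {"tx": 0, "ty": 0, "tz": 0, "wx": 0, "wy": 0, "wz": 0, "jaw": 1.5}])

```text
t: 9.88
tool_pos: [0.4752, -0.2794, 0.0396]
tcp_rot: [0.0, 0.996, -0.088, 0.0]
force: [-1.7, -0.3, 5.8]
opening: 0.258
```

```bash
python3 - <<'E'
from h import *
d=snap('side','d6');p,r=T_tool();s=monitor.sense();print(s['t'],p,yaw(r),s['force'].round(1),s['opening'])
cv2.imwrite('pics/d6b.png',cv2.resize(d['image'][180:290,225:335],(600,600)))
E
```

```text
9.925 [ 0.47522581 -0.27940192  0.03957398] -10.132802598711455 [-2.3  1.2  5.3] 0.25783783549840056
```

View pics/d6b.png

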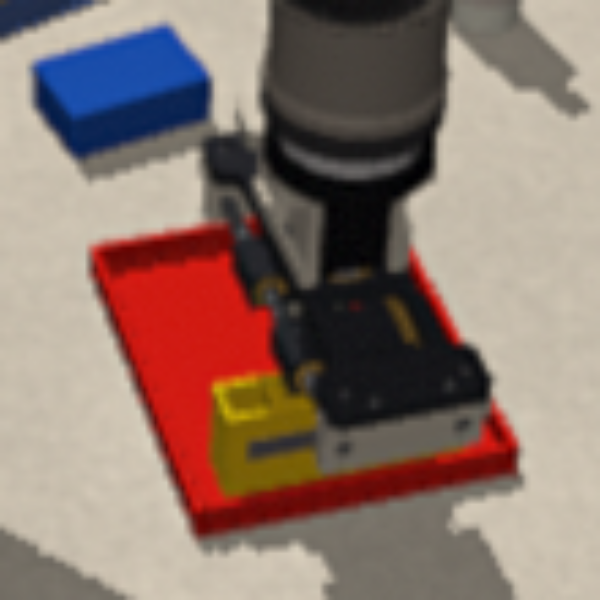

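The force rose from -1 N to about +5 N, so the rack is on the floor, inside the right wall. I'll release it and go up.

Call:
send_rows(deltas=[{"tx": 0, "ty": 0, "tz": 0, "wx": 0, "wy": 0, "wz": 0, "jaw": 3.4}, {"tx": 0, "ty": 0, "tz": 0, "wx": 0, "wy": 0, "wz": 0, "jaw": 3.6}, {"tx": 0, "ty": 0, "tz": 0, "wx": 0, "wy": 0, "wz": 0, "jaw": 3.6}, {"tx": 0, "ty": 0, "tz": -2, "wx": 0, "wy": 0, "wz": 0, "jaw": 3.6}, {"tx": 0, "ty": 0, "tz": -5, "wx": 0, "wy": 0, "wz": 0, "jaw": 3.6}, {"tx": 0, "ty": 0, "tz": -5, "wx": 0, "wy": 0, "wz": 0, "jaw": 4.2}, {"tx": 0, "ty": 0, "tz": -4, "wx": 0, "wy": 0, "wz": -5, "jaw": 4.2}, {"tx": 0, "ty": 0, "tz": 0, "wx": 0, "wy": 0, "wz": -6.1, "jaw": 4.2}, {"tx": 0, "ty": 0, "tz": 0, "wx": 0, "wy": 0, "wz": 0, "jaw": 4.2}])

```text
t: 11.05
tool_pos: [0.4752, -0.2793, 0.1994]
tcp_rot: [0.0, 1.0, 0.008, 0.0]
force: [0.2, -0.9, 0.3]
opening: 0.456
```

```bash
python3 - <<'E'
from h import *
c=snap('wrist','w7');d=snap('side','d7');p,r=T_tool();s=monitor.sense();print(s['t'],p,yaw(r))
cv2.imwrite('pics/d7b.png',cv2.resize(d['image'][180:290,225:335],(600,600)))
print(delta([.461,.332,.17],1.))
E
```

```text
11.15 [ 0.47488231 -0.27909021  0.19855594] 0.8372007888601076
[ -0.5  -61.12   2.86  -0.16]
```

View pics/d7b.png

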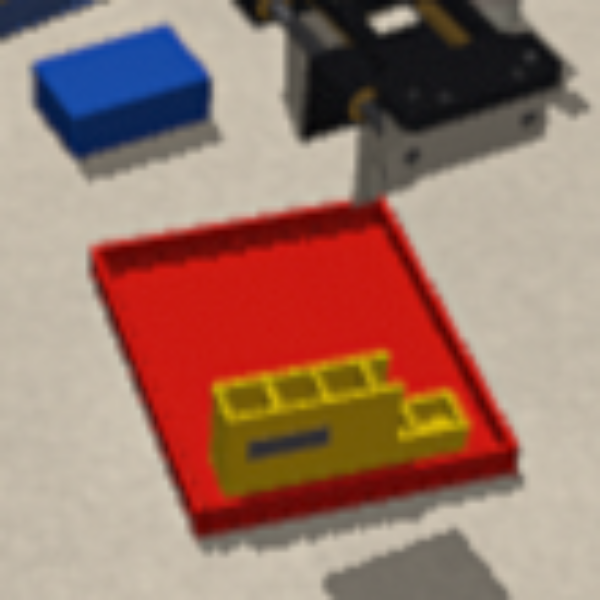

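View pics/w7.png

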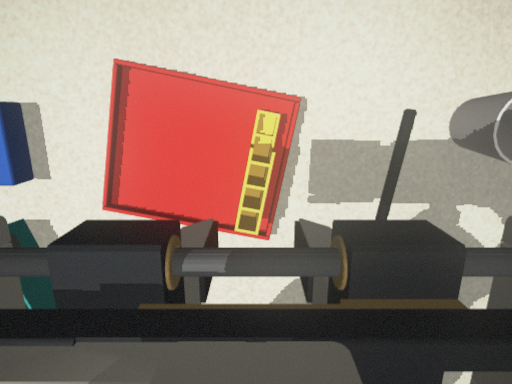

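The chipped rack stands upright in the tray, running from (268,118) to (248,230) in the wrist view. The bent rack is next.

Call:
send_rows(deltas=[{"tx": 0, "ty": -2.5, "tz": 0, "wx": 0, "wy": 0, "wz": 0, "jaw": 4.2}, {"tx": -0.1, "ty": -5.6, "tz": 0, "wx": 0, "wy": 0, "wz": 0, "jaw": 4.2}, {"tx": 0, "ty": -5.6, "tz": 0, "wx": 0, "wy": 0, "wz": 0, "jaw": 4.2}, {"tx": -0.1, "ty": -5.6, "tz": 0, "wx": 0, "wy": 0, "wz": 0, "jaw": 4.2}, {"tx": 0, "ty": -5.6, "tz": 0, "wx": 0, "wy": 0, "wz": 0, "jaw": 4.2}, {"tx": -0.1, "ty": -5.6, "tz": 0, "wx": 0, "wy": 0, "wz": 0, "jaw": 4.2}, {"tx": 0, "ty": -5.6, "tz": 0, "wx": 0, "wy": 0, "wz": 0, "jaw": 4.2}, {"tx": -0.1, "ty": -5.6, "tz": 0, "wx": 0, "wy": 0, "wz": 0, "jaw": 4.2}, {"tx": 0, "ty": -5.6, "tz": 0, "wx": 0, "wy": 0, "wz": 0, "jaw": 4.2}, {"tx": -0.1, "ty": -5.6, "tz": 0, "wx": 0, "wy": 0, "wz": 0, "jaw": 4.2}, {"tx": 0, "ty": -5.2, "tz": 0.5, "wx": 0, "wy": 0, "wz": 0, "jaw": 4.2}, {"tx": 0, "ty": -3, "tz": 2, "wx": 0, "wy": 0, "wz": 0, "jaw": 4.2}])

```text
t: 12.65
tool_pos: [0.4586, 0.3349, 0.1743]
tcp_rot: [-0.001, 1.0, 0.009, 0.001]
force: [0.1, -0.1, -0.4]
opening: 0.457
```

Call:
send_rows(deltas=[{"tx": 0, "ty": 0, "tz": 3, "wx": 0, "wy": 0, "wz": 0, "jaw": 4.2}, {"tx": 0, "ty": 0, "tz": 1, "wx": 0, "wy": 0, "wz": 0, "jaw": 4.2}, {"tx": 0, "ty": 0, "tz": 0, "wx": 0, "wy": 0, "wz": 0, "jaw": 4.2}])

```text
t: 13.02
tool_pos: [0.4591, 0.3314, 0.1338]
tcp_rot: [0.0, 1.0, 0.008, -0.001]
force: [0.6, -0.2, -0.1]
opening: 0.458
```

```bash
python3 - <<'E'
from h import *
c=snap('wrist','w8');p,r=T_tool();s=monitor.sense();print(s['t'],p,yaw(r))
cv2.imwrite('pics/w8b.png',cv2.resize(c['image'],(800,600),interpolation=cv2.INTER_CUBIC))
print(delta([.461,.332,.037],1.))
E
```

```text
13.075 [0.45987215 0.33147778 0.13469215] 0.924243232451484
[ 0.11 -0.05  9.77 -0.08]
```

View pics/w8b.png

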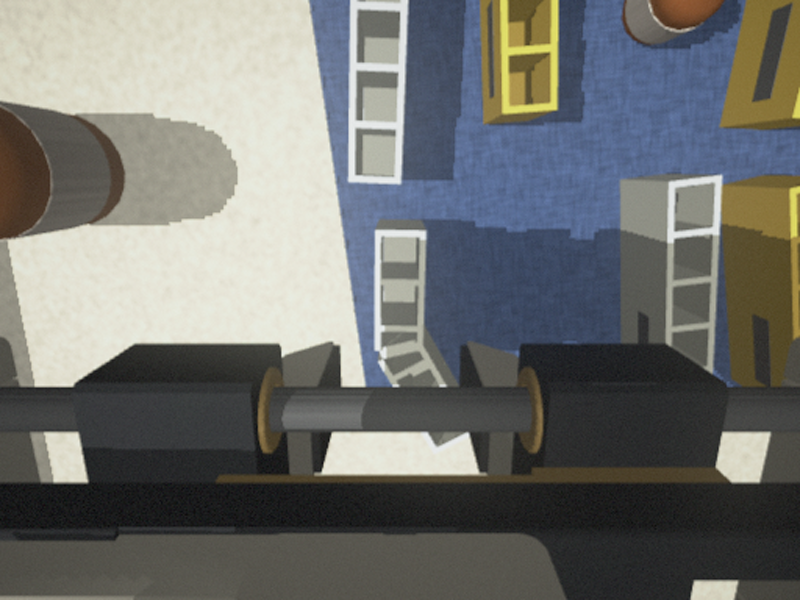

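```bash
python3 - <<'E'
from h import *
print('reagent',at('w2',62*.64,143*.64,.11),at('scene0',702*.64,352*.64,0))
for z in(.053,):
  for p in([.461,.332,z],[.4705,.344,z],[.4705,.32,z],[.4413,.3318,z]): print(p,proj('w8',p)/.64)
E
```

```text
reagent [0.52488855 0.50977303 0.11      ] [0.53174505 0.51980721 0.        ]
[0.461, 0.332, 0.053] [400.50075619 312.2875916 ]
[0.4705, 0.344, 0.053] [375.90961887 292.99306213]
[0.4705, 0.32, 0.053] [425.74599838 293.77825476]
[0.4413, 0.3318, 0.053] [400.23334304 350.26125636]
```

The far arm of the bent rack is centred between the jaws at column 401. The kink is at (400,350), where it was predicted, and the jar is well clear. I'll go down and close.

Call:
send_rows(deltas=[{"tx": 0.1, "ty": 0, "tz": 3, "wx": 0, "wy": 0, "wz": 0, "jaw": 4.2}, {"tx": 0, "ty": 0, "tz": 3, "wx": 0, "wy": 0, "wz": 0, "jaw": 4.2}, {"tx": 0, "ty": 0, "tz": 2.6, "wx": 0, "wy": 0, "wz": 0, "jaw": 4.2}, {"tx": 0, "ty": 0, "tz": 1, "wx": 0, "wy": 0, "wz": 0, "jaw": 4.2}, {"tx": 0, "ty": 0, "tz": 0, "wx": 0, "wy": 0, "wz": 0, "jaw": 4.2}, {"tx": 0, "ty": 0, "tz": 0, "wx": 0, "wy": 0, "wz": 0, "jaw": 4.2}, {"tx": 0, "ty": 0, "tz": 0, "wx": 0, "wy": 0, "wz": 0, "jaw": 1.5}, {"tx": 0, "ty": 0, "tz": 0, "wx": 0, "wy": 0, "wz": 0, "jaw": 1.5}, {"tx": 0, "ty": 0, "tz": 0, "wx": 0, "wy": 0, "wz": 0, "jaw": 1.5}, {"tx": 0, "ty": 0, "tz": 0, "wx": 0, "wy": 0, "wz": 0, "jaw": 1.5}, {"tx": 0, "ty": 0, "tz": 0, "wx": 0, "wy": 0, "wz": 0, "jaw": 1.5}], squeeze=30)

```text
t: 14.45
tool_pos: [0.4612, 0.3317, 0.0387]
tcp_rot: [-0.0, 1.0, 0.008, 0.0]
force: [-1.3, -0.6, 5.8]
opening: 0.257
```

Call:
send_rows(deltas=[{"tx": 0, "ty": 0, "tz": -1, "wx": 0, "wy": 0, "wz": 0, "jaw": 1.5}, {"tx": 0, "ty": 0, "tz": -3, "wx": 0, "wy": 0, "wz": 0, "jaw": 1.5}, {"tx": 0, "ty": 0, "tz": -4, "wx": 0, "wy": 0, "wz": 0, "jaw": 1.5}, {"tx": 0, "ty": 0, "tz": -4, "wx": 0, "wy": 0, "wz": 0, "jaw": 1.5}, {"tx": 0, "ty": 0, "tz": -1.5, "wx": 0, "wy": 0, "wz": 5, "jaw": 1.5}, {"tx": 0, "ty": 0, "tz": 0, "wx": 0, "wy": 0, "wz": 7, "jaw": 1.5}, {"tx": 0, "ty": 0, "tz": 0, "wx": 0, "wy": 0, "wz": 7, "jaw": 1.5}, {"tx": 0, "ty": 0, "tz": 0, "wx": 0, "wy": 0, "wz": 7, "jaw": 1.5}, {"tx": 0, "ty": 0, "tz": 0, "wx": 0, "wy": 0, "wz": 0, "jaw": 1.5}])

```text
t: 15.58
tool_pos: [0.4608, 0.3314, 0.1733]
tcp_rot: [0.0, 0.976, -0.216, -0.0]
force: [0.0, 0.2, -1.2]
opening: 0.258
```

```bash
python3 - <<'E'
from h import *
p,r=T_tool();s=monitor.sense();print(s['t'],p,yaw(r),s['force'].round(1),s['opening'])
t=tray(.0193,.0626);print(t)
print(delta([*t,.17],-25.1))
c=snap('wrist','w9')
E
```

```text
15.575 [0.46079991 0.33143498 0.17328649] -24.97791186592234 [ 0.   0.2 -1.2] 0.2575927208229609
[ 0.52487887 -0.15875468]
[26.51 41.73  0.33  0.12]
```

View pics/w9.png

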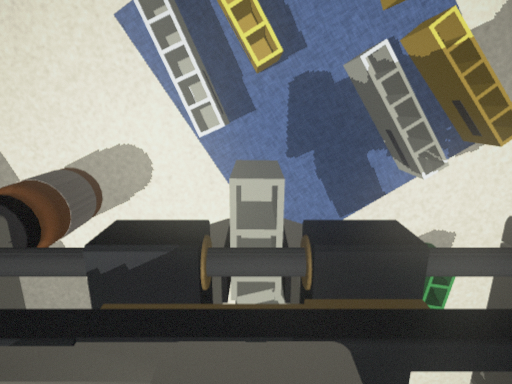

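Call:
send_rows(deltas=[{"tx": 1, "ty": 1.6, "tz": 0, "wx": 0, "wy": 0, "wz": 0, "jaw": 1.5}, {"tx": 2.2, "ty": 3.5, "tz": 0, "wx": 0, "wy": 0, "wz": 0, "jaw": 1.5}, {"tx": 2.6, "ty": 4.1, "tz": 0, "wx": 0, "wy": 0, "wz": 0, "jaw": 1.5}, {"tx": 2.6, "ty": 4.1, "tz": 0, "wx": 0, "wy": 0, "wz": 0, "jaw": 1.5}, {"tx": 2.6, "ty": 4.1, "tz": 0, "wx": 0, "wy": 0, "wz": 0, "jaw": 1.5}, {"tx": 2.6, "ty": 4.1, "tz": 0, "wx": 0, "wy": 0, "wz": 0, "jaw": 1.5}, {"tx": 2.6, "ty": 4.1, "tz": 0, "wx": 0, "wy": 0, "wz": 0, "jaw": 1.5}, {"tx": 2.6, "ty": 4.1, "tz": 0, "wx": 0, "wy": 0, "wz": 0, "jaw": 1.5}, {"tx": 2.6, "ty": 4.1, "tz": 0, "wx": 0, "wy": 0, "wz": 0, "jaw": 1.5}, {"tx": 2.6, "ty": 4.1, "tz": 0, "wx": 0, "wy": 0, "wz": 0, "jaw": 1.5}, {"tx": 1.7, "ty": 2.6, "tz": 0, "wx": 0, "wy": 0, "wz": 0, "jaw": 1.5}, {"tx": 0.8, "ty": 1.2, "tz": 0, "wx": 0, "wy": 0, "wz": 0, "jaw": 1.5}])

```text
t: 17.12
tool_pos: [0.5239, -0.1607, 0.1731]
tcp_rot: [0.0, 0.976, -0.217, -0.0]
force: [0.1, 0.0, -1.3]
opening: 0.258
```

Call:
send_rows(deltas=[{"tx": 0, "ty": 0, "tz": 3, "wx": 0, "wy": 0, "wz": 0, "jaw": 1.5}, {"tx": 0, "ty": 0, "tz": 2, "wx": 0, "wy": 0, "wz": 0, "jaw": 1.5}, {"tx": 0, "ty": 0, "tz": 0, "wx": 0, "wy": 0, "wz": 0, "jaw": 1.5}])

```text
t: 17.5
tool_pos: [0.5232, -0.1576, 0.1219]
tcp_rot: [-0.0, 0.976, -0.216, -0.002]
force: [-0.1, 0.5, -0.3]
opening: 0.258
```

```bash
python3 - <<'E'
from h import *
c=snap('wrist','w10');d=snap('side','d10');p,r=T_tool();s=monitor.sense();print(s['t'],p,yaw(r),s['force'].round(1),s['opening'])
t=tray(.0193,.0626)
print(delta([*t,.0407],-25.1))
cv2.imwrite('pics/d10b.png',cv2.resize(d['image'][170:290,215:335],(600,600)))
E
```

```text
17.6 [ 0.52470983 -0.1582837   0.12387589] -24.990438441687356 [ 0.4 -0.  -0.8] 0.2598573366830568
[0.04 0.04 8.32 0.11]
```

View pics/d10b.png

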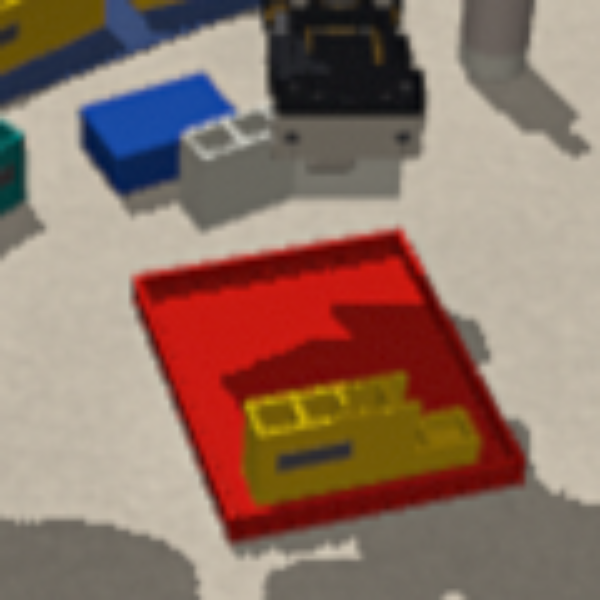

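View pics/w10.png

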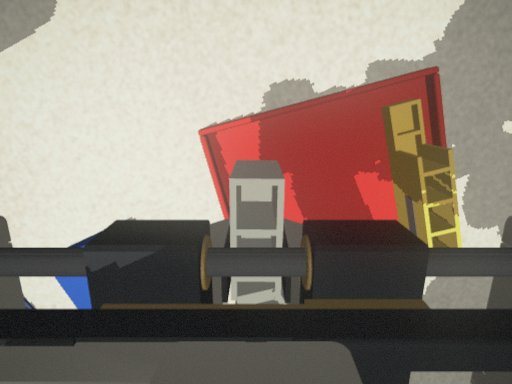

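Call:
send_rows(deltas=[{"tx": 0, "ty": 0, "tz": 2, "wx": 0, "wy": 0, "wz": 0, "jaw": 1.5}, {"tx": 0, "ty": 0, "tz": 3, "wx": 0, "wy": 0, "wz": 0, "jaw": 1.5}, {"tx": 0, "ty": 0, "tz": 2, "wx": 0, "wy": 0, "wz": 0, "jaw": 1.5}, {"tx": 0, "ty": 0, "tz": 0.7, "wx": 0, "wy": 0, "wz": 0, "jaw": 1.5}, {"tx": 0, "ty": 0, "tz": 0.3, "wx": 0, "wy": 0, "wz": 0, "jaw": 1.5}, {"tx": 0, "ty": 0, "tz": 0.2, "wx": 0, "wy": 0, "wz": 0, "jaw": 1.5}, {"tx": 0, "ty": 0, "tz": 0, "wx": 0, "wy": 0, "wz": 0, "jaw": 1.5}, {"tx": 0, "ty": 0, "tz": 0, "wx": 0, "wy": 0, "wz": 0, "jaw": 1.5}])

```text
t: 18.6
tool_pos: [0.5248, -0.1586, 0.0416]
tcp_rot: [0.0, 0.976, -0.217, 0.0]
force: [-0.5, -0.4, -0.9]
opening: 0.264
```

Call:
send_rows(deltas=[{"tx": 0, "ty": 0, "tz": 0.1, "wx": 0, "wy": 0, "wz": 0, "jaw": 1.5}, {"tx": 0, "ty": 0, "tz": 0.1, "wx": 0, "wy": 0, "wz": 0, "jaw": 1.5}, {"tx": 0, "ty": 0, "tz": 0, "wx": 0, "wy": 0, "wz": 0, "jaw": 1.5}, {"tx": 0, "ty": 0, "tz": 0, "wx": 0, "wy": 0, "wz": 0, "jaw": 1.5}])

```text
t: 19.1
tool_pos: [0.5248, -0.1586, 0.0406]
tcp_rot: [0.0, 0.976, -0.217, 0.001]
force: [-3.0, 1.6, 11.7]
opening: 0.261
```

The force is now +11.7 N and z has stopped at 0.0406, so it is on the floor. I'll release it and go up.

Call:
send_rows(deltas=[{"tx": 0, "ty": 0, "tz": -0.1, "wx": 0, "wy": 0, "wz": 0, "jaw": 3.4}, {"tx": 0, "ty": 0, "tz": 0, "wx": 0, "wy": 0, "wz": 0, "jaw": 3.6}, {"tx": 0, "ty": 0, "tz": 0, "wx": 0, "wy": 0, "wz": 0, "jaw": 3.6}, {"tx": 0, "ty": 0, "tz": -2, "wx": 0, "wy": 0, "wz": 0, "jaw": 3.6}, {"tx": 0, "ty": 0, "tz": -5, "wx": 0, "wy": 0, "wz": 0, "jaw": 3.6}, {"tx": 0, "ty": 0, "tz": -5, "wx": 0, "wy": 0, "wz": 0, "jaw": 4.2}, {"tx": 0, "ty": 0, "tz": -4, "wx": 0, "wy": 0, "wz": -10, "jaw": 4.2}, {"tx": 0, "ty": 0, "tz": 0, "wx": 0, "wy": 0, "wz": -10, "jaw": 4.2}, {"tx": 0, "ty": 0, "tz": 0, "wx": 0, "wy": 0, "wz": -9.8, "jaw": 4.2}, {"tx": 0, "ty": 0, "tz": 0, "wx": 0, "wy": 0, "wz": 0, "jaw": 4.2}])

```text
t: 20.35
tool_pos: [0.5245, -0.1584, 0.2001]
tcp_rot: [-0.0, 0.999, 0.041, -0.0]
force: [-0.4, -1.0, -0.2]
opening: 0.457
```

```bash
python3 - <<'E'
from h import *
c=snap('wrist','w11');d=snap('side','d11');p,r=T_tool();s=monitor.sense();print(s['t'],p,yaw(r))
cv2.imwrite('pics/d11b.png',cv2.resize(d['image'][170:290,215:335],(600,600)))
print(delta([.5882,.2791,.2],4.8))
E
```

```text
20.45 [ 0.52446679 -0.15842919  0.19993663] 4.56071956254015
[ 9.830e+00 -4.311e+01 -1.000e-02 -2.400e-01]
```

View pics/d11b.png

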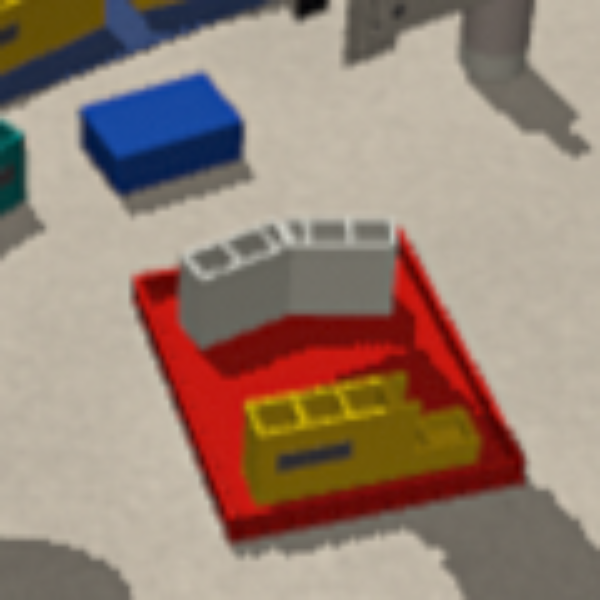

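View pics/w11.png

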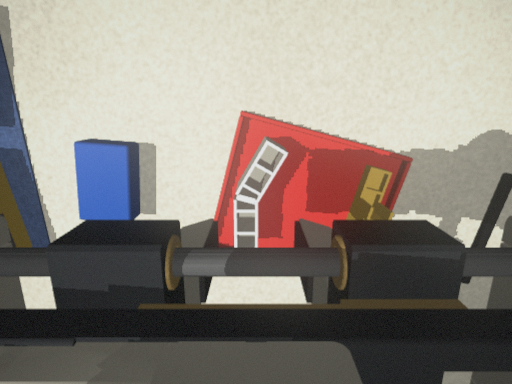

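Both racks stand in the tray with a clear lane between them. The short rack is next.

Call:
send_rows(deltas=[{"tx": 0.5, "ty": -2.1, "tz": 0, "wx": 0, "wy": 0, "wz": 0, "jaw": 4.2}, {"tx": 1.1, "ty": -4.8, "tz": 0, "wx": 0, "wy": 0, "wz": 0, "jaw": 4.2}, {"tx": 1.2, "ty": -5.2, "tz": 0, "wx": 0, "wy": 0, "wz": 0, "jaw": 4.2}, {"tx": 1.2, "ty": -5.2, "tz": 0, "wx": 0, "wy": 0, "wz": 0, "jaw": 4.2}, {"tx": 1.2, "ty": -5.2, "tz": 0, "wx": 0, "wy": 0, "wz": 0, "jaw": 4.2}, {"tx": 1.2, "ty": -5.2, "tz": 0, "wx": 0, "wy": 0, "wz": 0, "jaw": 4.2}, {"tx": 1.2, "ty": -5.2, "tz": 0, "wx": 0, "wy": 0, "wz": 0, "jaw": 4.2}, {"tx": 1.2, "ty": -5.2, "tz": 0, "wx": 0, "wy": 0, "wz": 0, "jaw": 4.2}, {"tx": 1.0, "ty": -5, "tz": 2, "wx": 0, "wy": 0, "wz": 0, "jaw": 4.2}, {"tx": 0, "ty": 0, "tz": 3, "wx": 0, "wy": 0, "wz": 0, "jaw": 4.2}, {"tx": 0, "ty": 0, "tz": 1.5, "wx": 0, "wy": 0, "wz": 0, "jaw": 4.2}, {"tx": 0, "ty": 0, "tz": 0, "wx": 0, "wy": 0, "wz": 0, "jaw": 4.2}])

```text
t: 21.95
tool_pos: [0.586, 0.2784, 0.134]
tcp_rot: [0.0, 0.999, 0.041, -0.001]
force: [-0.2, 0.5, 0.4]
opening: 0.459
```

```bash
python3 - <<'E'
from h import *
c=snap('wrist','w12');p,r=T_tool();s=monitor.sense();print(s['t'],p,yaw(r))
cv2.imwrite('pics/w12b.png',cv2.resize(c['image'],(800,600),interpolation=cv2.INTER_CUBIC))
print(delta([.5882,.2791,.037],4.8))
E
```

```text
22.0 [0.58673848 0.27853929 0.1354064 ] 4.656693483326278
[ 0.15 -0.04  9.84 -0.14]
```

View pics/w12b.png

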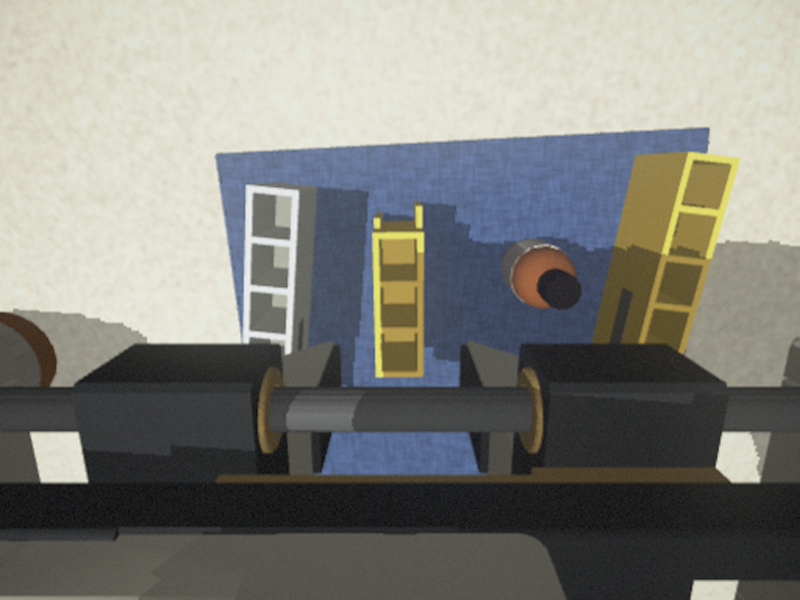

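The short rack is centred at column 398 between the jaws, with its torn stubs at (398,215). The finger paths clear the white rack on the left and the dropper at (545,275). I'll go down and close.

Call:
send_rows(deltas=[{"tx": 0.1, "ty": 0, "tz": 3, "wx": 0, "wy": 0, "wz": 0, "jaw": 4.2}, {"tx": 0, "ty": 0, "tz": 3, "wx": 0, "wy": 0, "wz": 0, "jaw": 4.2}, {"tx": 0, "ty": 0, "tz": 2.6, "wx": 0, "wy": 0, "wz": 0, "jaw": 4.2}, {"tx": 0, "ty": 0, "tz": 1.1, "wx": 0, "wy": 0, "wz": 0, "jaw": 4.2}, {"tx": 0, "ty": 0, "tz": 0, "wx": 0, "wy": 0, "wz": 0, "jaw": 4.2}, {"tx": 0, "ty": 0, "tz": 0, "wx": 0, "wy": 0, "wz": 0, "jaw": 4.2}, {"tx": 0, "ty": 0, "tz": 0, "wx": 0, "wy": 0, "wz": 0, "jaw": 1.5}, {"tx": 0, "ty": 0, "tz": 0, "wx": 0, "wy": 0, "wz": 0, "jaw": 1.5}, {"tx": 0, "ty": 0, "tz": 0, "wx": 0, "wy": 0, "wz": 0, "jaw": 1.5}, {"tx": 0, "ty": 0, "tz": 0, "wx": 0, "wy": 0, "wz": 0, "jaw": 1.5}, {"tx": 0, "ty": 0, "tz": 0, "wx": 0, "wy": 0, "wz": 0, "jaw": 1.5}], squeeze=25)

```text
t: 23.38
tool_pos: [0.5877, 0.2794, 0.0388]
tcp_rot: [-0.0, 0.999, 0.042, 0.0]
force: [-1.0, -0.4, 4.8]
opening: 0.261
```

Call:
send_rows(deltas=[{"tx": 0, "ty": 0, "tz": -1, "wx": 0, "wy": 0, "wz": 0, "jaw": 1.5}, {"tx": 0, "ty": 0, "tz": -3, "wx": 0, "wy": 0, "wz": 0, "jaw": 1.5}, {"tx": 0, "ty": 0, "tz": -4, "wx": 0, "wy": 0, "wz": 0, "jaw": 1.5}, {"tx": 0, "ty": 0, "tz": -4, "wx": 0, "wy": 0, "wz": 0, "jaw": 1.5}, {"tx": 0, "ty": 0, "tz": -1.5, "wx": 0, "wy": 0, "wz": 5, "jaw": 1.5}, {"tx": 0, "ty": 0, "tz": 0, "wx": 0, "wy": 0, "wz": 7, "jaw": 1.5}, {"tx": 0, "ty": 0, "tz": 0, "wx": 0, "wy": 0, "wz": 2.8, "jaw": 1.5}, {"tx": 0, "ty": 0, "tz": 0, "wx": 0, "wy": 0, "wz": 0, "jaw": 1.5}])

```text
t: 24.38
tool_pos: [0.5873, 0.2792, 0.1732]
tcp_rot: [0.0, 0.996, -0.087, -0.0]
force: [-0.6, 0.3, -0.2]
opening: 0.259
```

```bash
python3 - <<'E'
from h import *
p,r=T_tool();s=monitor.sense();print(s['t'],p,yaw(r),s['force'].round(1),s['opening'])
t=tray(-.006,-.003);print(t)
print(delta([*t,.17],-10.1))
c=snap('wrist','w13')
E
```

```text
24.375 [0.58728921 0.27924524 0.17322277] -10.004794950007362 [-0.6  0.3 -0.2] 0.25870349415358557
[ 0.48846688 -0.21890131]
[-1.08 50.77  0.32  0.1 ]
```

View pics/w13.png

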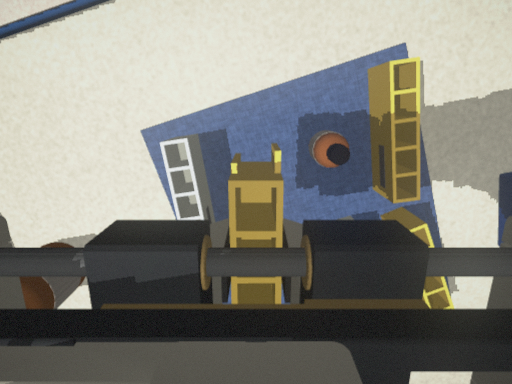

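```bash
python3 - <<'E'
from h import *
M=R.from_euler('z',TY,degrees=True).as_matrix()[:2,:2]
for f,u,v,z in [('w11',287,153,.055),('w11',258,240,.055),('w7',258,110,.021),('w7',236,232,.055),('w7',115,60,.019),('w7',270,239,.019)]:
    print(f,u,v,(M.T@(at(f,u,v,z)[:2]-TC)*1000).round(1))
t=tray(-.006,-.006);print(delta([*t,.12],-10.1))
E
```

```text
w11 287 153 [53.8 42.9]
w11 258 240 [-38.5  46.5]
w7 258 110 [ 58.2 -53. ]
w7 236 232 [-62.2 -53.9]
w7 115 60 [77.9 93.6]
w7 270 239 [-78.4 -93.8]
[-1.11 51.08  5.32  0.13]
```

In tray coordinates the bent rack's inner end is at y' = +43 mm and the chipped rack's inner side at -53 mm. The short rack therefore goes at y' of about -6.

Call:
send_rows(deltas=[{"tx": 0, "ty": 2, "tz": 0, "wx": 0, "wy": 0, "wz": 0, "jaw": 1.5}, {"tx": -0.1, "ty": 4.2, "tz": 0, "wx": 0, "wy": 0, "wz": 0, "jaw": 1.5}, {"tx": -0.1, "ty": 4.8, "tz": 0, "wx": 0, "wy": 0, "wz": 0, "jaw": 1.5}, {"tx": -0.1, "ty": 4.8, "tz": 0, "wx": 0, "wy": 0, "wz": 0, "jaw": 1.5}, {"tx": -0.1, "ty": 4.8, "tz": 0, "wx": 0, "wy": 0, "wz": 0, "jaw": 1.5}, {"tx": -0.1, "ty": 4.8, "tz": 0, "wx": 0, "wy": 0, "wz": 0, "jaw": 1.5}, {"tx": -0.1, "ty": 4.8, "tz": 0, "wx": 0, "wy": 0, "wz": 0, "jaw": 1.5}, {"tx": -0.1, "ty": 4.8, "tz": 0, "wx": 0, "wy": 0, "wz": 0, "jaw": 1.5}, {"tx": -0.1, "ty": 4.8, "tz": 0, "wx": 0, "wy": 0, "wz": 0, "jaw": 1.5}, {"tx": -0.1, "ty": 4.8, "tz": 0, "wx": 0, "wy": 0, "wz": 0, "jaw": 1.5}, {"tx": -0.1, "ty": 4.2, "tz": 0, "wx": 0, "wy": 0, "wz": 0, "jaw": 1.5}, {"tx": -0.1, "ty": 2.2, "tz": 0, "wx": 0, "wy": 0, "wz": 0, "jaw": 1.5}])

```text
t: 25.92
tool_pos: [0.4871, -0.2231, 0.1733]
tcp_rot: [0.0, 0.996, -0.088, 0.0]
force: [0.0, 0.7, -0.1]
opening: 0.258
```

Call:
send_rows(deltas=[{"tx": 0, "ty": 0, "tz": 2, "wx": 0, "wy": 0, "wz": 0, "jaw": 1.5}, {"tx": 0, "ty": 0, "tz": 2, "wx": 0, "wy": 0, "wz": 0, "jaw": 1.5}, {"tx": 0, "ty": 0, "tz": 0, "wx": 0, "wy": 0, "wz": 0, "jaw": 1.5}])

```text
t: 26.3
tool_pos: [0.4868, -0.2206, 0.132]
tcp_rot: [-0.001, 0.996, -0.087, -0.001]
force: [0.7, -0.5, -0.4]
opening: 0.259
```

```bash
python3 - <<'E'
from h import *
c=snap('wrist','w14');d=snap('side','d14');p,r=T_tool();s=monitor.sense();print(s['t'],p,yaw(r),s['force'].round(1),s['opening'])
t=tray(-.006,-.006);print(delta([*t,.0408],-10.1))
cv2.imwrite('pics/d14b.png',cv2.resize(d['image'][170:290,215:335],(600,600)))
E
```

```text
26.4 [ 0.48798743 -0.2211073   0.1337518 ] -10.00070756890654 [-0.1  0.4 -1.1] 0.262083917012543
[0.01 0.07 9.3  0.1 ]
```

View pics/d14b.png

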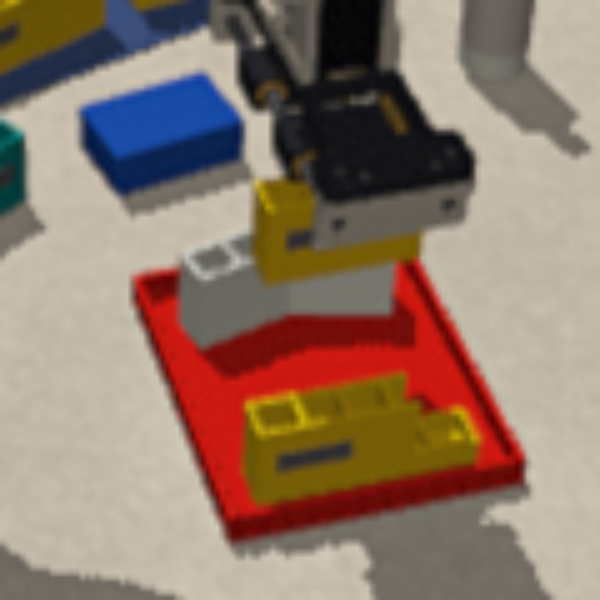

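View pics/w14.png

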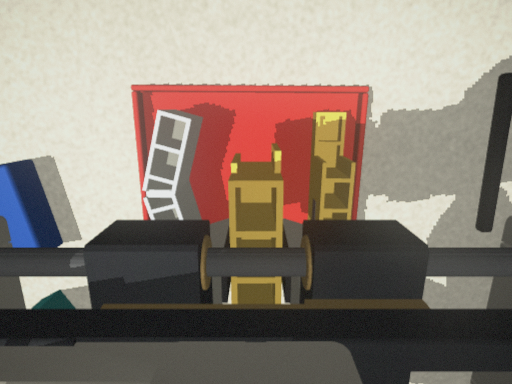

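The short rack is over the middle lane and parallel to the tray, with free floor on both sides: the bent rack ends at about column 205 and the chipped one starts at about column 312. I'll lower it.

Call:
send_rows(deltas=[{"tx": 0, "ty": 0, "tz": 2, "wx": 0, "wy": 0, "wz": 0, "jaw": 1.5}, {"tx": 0, "ty": 0, "tz": 3, "wx": 0, "wy": 0, "wz": 0, "jaw": 1.5}, {"tx": 0, "ty": 0, "tz": 2.5, "wx": 0, "wy": 0, "wz": 0, "jaw": 1.5}, {"tx": 0, "ty": 0, "tz": 1, "wx": 0, "wy": 0, "wz": 0, "jaw": 1.5}, {"tx": 0, "ty": 0, "tz": 0.4, "wx": 0, "wy": 0, "wz": 0, "jaw": 1.5}, {"tx": 0, "ty": 0, "tz": 0.2, "wx": 0, "wy": 0, "wz": 0, "jaw": 1.5}, {"tx": 0, "ty": 0, "tz": 0.1, "wx": 0, "wy": 0, "wz": 0, "jaw": 1.5}, {"tx": 0, "ty": 0, "tz": 0.1, "wx": 0, "wy": 0, "wz": 0, "jaw": 1.5}, {"tx": 0, "ty": 0, "tz": 0, "wx": 0, "wy": 0, "wz": 0, "jaw": 1.5}, {"tx": 0, "ty": 0, "tz": 0, "wx": 0, "wy": 0, "wz": 0, "jaw": 1.5}])

```text
t: 27.65
tool_pos: [0.488, -0.2212, 0.0407]
tcp_rot: [0.0, 0.996, -0.087, 0.0]
force: [-0.2, 0.6, 3.4]
opening: 0.264
```

Call:
send_rows(deltas=[{"tx": 0, "ty": 0, "tz": 0, "wx": 0, "wy": 0, "wz": 0, "jaw": 3.2}, {"tx": 0, "ty": 0, "tz": 0, "wx": 0, "wy": 0, "wz": 0, "jaw": 3.4}, {"tx": 0, "ty": 0, "tz": 0, "wx": 0, "wy": 0, "wz": 0, "jaw": 3.4}, {"tx": 0, "ty": 0, "tz": -2, "wx": 0, "wy": 0, "wz": 0, "jaw": 3.4}, {"tx": 0, "ty": 0, "tz": -5, "wx": 0, "wy": 0, "wz": 0, "jaw": 3.4}, {"tx": 0, "ty": 0, "tz": -5, "wx": 0, "wy": 0, "wz": 0, "jaw": 3.4}, {"tx": 0, "ty": 0, "tz": -5, "wx": 0, "wy": 0, "wz": 0, "jaw": 3.4}, {"tx": -2, "ty": 0, "tz": -4, "wx": 0, "wy": 0, "wz": 0, "jaw": 3.4}, {"tx": -4, "ty": 0, "tz": -2, "wx": 0, "wy": 0, "wz": 0, "jaw": 3.4}, {"tx": 0, "ty": 0, "tz": 0, "wx": 0, "wy": 0, "wz": 0, "jaw": 3.4}, {"tx": 0, "ty": 0, "tz": 0, "wx": 0, "wy": 0, "wz": 0, "jaw": 3.4}])

```text
t: 29.02
tool_pos: [0.4288, -0.2106, 0.27]
tcp_rot: [0.0, 0.996, -0.088, 0.0]
force: [0.6, -0.2, -0.2]
opening: 0.371
```

```bash
python3 - <<'E'
from h import *
c=snap('wrist','w15');d=snap('side','d15');e=snap('scene','s15');p,r=T_tool();s=monitor.sense();print(s['t'],p,yaw(r))
a=cv2.resize(d['image'][170:290,215:335],(400,400));b=cv2.resize(e['image'][165:265,145:415],(800,296))
w=c['image'][:220,90:410]; w=cv2.resize(w,(400,275))
cv2.imwrite('pics/f15.png',np.vstack([np.hstack([a[60:335],w]),b]))
o=cv2.imread('pics/scene0.png');df=cv2.absdiff(o,e['image']).max(2)
cv2.imwrite('pics/f15d.png',cv2.resize(df[140:270,40:480]*3,(800,236)))
E
```

```text
29.175 [ 0.42901262 -0.21049909  0.26925171] -10.018824790816394
```

View pics/f15.png

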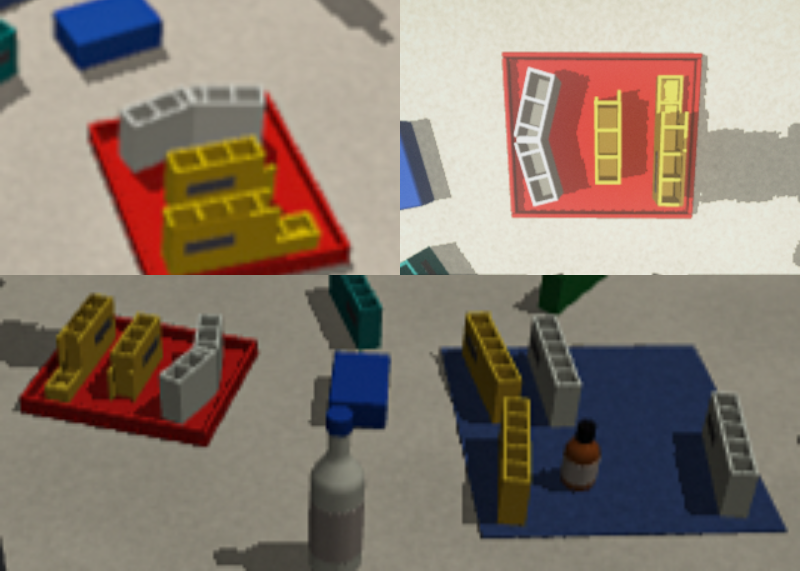

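View pics/f15d.png

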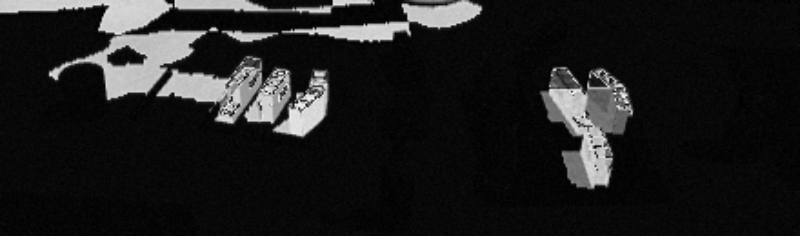

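All three racks stand in the tray, upright and separate. The difference from the first scene picture shows changes only at the three places they left, in the tray, and in the robot's own shadow. The robot is clear of everything, so I'll hand in.

```bash
python3 -c "
from rig import workorder;print(workorder.hand_in())"
```

```text
the job is handed in; nothing more can be done
None
```

I stood the chipped, bent and short racks upright, side by side, on the red tray's floor and handed the job in at about 29 s of the 72 s allowed. I lowered each one until the wrist force showed contact (about 3 to 12 N) before releasing it.

**Final checks:** The wrist, side and scene views show all three racks upright, clear of each other and inside the walls. Comparing the scene view before and after, only the three emptied places, the tray and the robot's shadow changed. The sound racks, bottles, box, cup, pen and look-alikes show no movement there. At hand-in the gripper was empty, with its tool point about 27 cm above the bench, touching nothing.

**Problems and disagreements:**
- **Refused call:** My first move call was refused because some rows left out keys. The arm had not moved.
- **Tray position:** Reading the tray corners from the scene camera put them 10–20 mm off in x. I used the wrist-camera position instead, which agreed with the side camera to about 1 mm.
- **Height of the chipped end:** Triangulating the chipped rack's low end gave 5 mm instead of the expected 19 mm, probably because I matched the wrong corner. I didn't use that figure.

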